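# Open the weighted steriliser hood and load the cassette

## Robot

A 6-joint arm with a two-finger parallel gripper is mounted at the origin on the work surface. World frame = base frame: x ahead of the robot, y to its left, z up, the work surface at z = 0. Lengths are in m, angles in rad, forces in N, time in s.
With the tool pointing down it reaches from about 0.35 to 0.85 m from the base axis. Payload 8.1 kg.
Tool frame: the origin (TCP) lies at the very end of the fingers, on their centre line; the grasp point (between the pads) lies robot.grip_point_offset behind it (robot.grip_point_offset is the distance from the TCP to the grasp point, in m); z points along the fingers, y is the line along which they close (so a half turn about z gives the same grasp; the last joint's range is limited). The gripper opens to 93 mm and grips with 3 to 60 N. Pads are 15 mm wide; open, the fingers measure 128 mm over their backs; the gripper's body (75 mm by 188 mm) begins 65 mm behind the grasp point.
Start: joints at [-1.188, 0.13, 1.488, -0, 1.523, -0.085], TCP at [0.271, -0.536, 0.195] pointing down, gripper open.
Joint ranges: [-2.96, 2.96], [-0.89, 2.26], [0.02, 2.5], [-1.34, 4.48], [0, 2.73], [-2.66, 2.66]. Speed limits (rad/s): [2.39, 2.39, 2.79, 3.14, 3.14, 3.14].

## Interface

Orientations are given as a rotation vector (axis times angle).
In Python, from plant import robot, eyes gives the robot as it stands. The module is installed in compiled form; this text tells all that it offers.
- The arm moves only by the tool apply_moves, never from a script. Its argument "steps" is one flat list of numbers, 7 for each row, row after row: the shift along the tool's x, y, z in units of 30 mm (1.0 is 30 mm), then the turn, a rotation vector about the tool's x, y, z in units of 6 degrees (1.0 is 6 degrees), then the opening in per cent of the stroke, from 0 (shut) to 100 (fully open). In form: [dx, dy, dz, ax, ay, az, fingers, dx, dy, dz, ax, ay, az, fingers, ...]. A call has 1 to 12 rows; each row shifts and turns the commanded pose from where the row before left it, along the tool's axes as they then stand; what a row does not reach is not made up. A row lasts 1/12 s, in which the tool goes at most 41.7 mm and 7.16 degrees, less where a joint would pass 70% of its speed; a pose out of reach is approached as far as the arm can. A call is refused whole if a number of a shift passes 1 or a number of a turn 1, either way. A call with a gripper value outside its range is refused whole. The fingers move at their own pace and stop on an object; "grip_force" is the grip in N (left out, the last holds). Time passes only in rows, so rows that do not move let the fingers close. It gives the time, the measured TCP pose, the force, the opening and the grip force at its end, in the units of the state.
- robot.read_state(): the state, without advancing time (a new reading comes with each control period).
- eyes.read_camera(name): name is "side" or "top"; returns the picture (480x640x3 uint8, red, green, blue); there is no depth.
- eyes.calibration(name): a dict with "K" (3x3 intrinsics, pixels), "k1" (the pictures are not rectified: a ray, as slopes to the right and down, at radius r is drawn at 1 + k1 r^2 times it, then the intrinsics apply), "R" (3x3) and "t" (3): a world point X has camera coordinates R X + t. Camera axes: x right, y down, z forward; pixel columns grow to the right and rows downward; lengths in m; the calibration is good to about 2 mm. A picture is of the moment at which its call begins. calibration takes no time and is no camera call.
- robot.close_job(): hands the job in; it is judged then, once.
Trained networks look in the newest picture that a camera, given by its name, has taken for a name from the list of things; names that differ only in an ending like _2 or _b are one class to them, and where a whole thing is asked for, a point or a joint stands for the part that bears it (a point fixed in the world has none). Each returns a list of dicts, best first, with "conf" (0 to 1); they miss things now and then, are a little off and sometimes report something else, mostly with a low value. They report only what shows in the picture. A call takes as long as a camera call. They do not tell look-alikes from the thing itself.
- eyes.search_frame(camera, thing): "rect" ([left, top, width, height] in pixels, round what is visible of it).
- eyes.place_of(camera, thing): "xy" ([column, row] in pixels: a listed point, or the origin of a listed thing).
The state is a dict: "t": time; "q": joint angles; "dq": joint speeds; "joint_torque": joint torques, N m; "tool_pos": TCP position; "orientation": TCP orientation; "force": force on the tool from outside, world axes, zero at the start; "wrist_torque": the same for the moment, N m; "opening": finger opening in m; "gripper_force": force on a finger pad.
Only numpy, scipy, OpenCV 4.12 (cv2) and the standard library are available. Lean on these libraries where they do the work, as an engineer would, in place of code of your own. Each camera call takes 0.05 s, during which the arm holds its last target. There are 200 camera calls.

## Task

Lift the bench steriliser's counterweighted hood by its front bar, past its balance point, and guide it gently back onto the rubber buffer of its stop post, so that it rests open by itself without having swung freely, slammed or been pressed hard against the stop. Then set the steel instrument cassette gently down on the floor of the open chamber, upright and fully back, with its long side flush against the chamber's back wall. Leave the hood resting open and the other things on the counter where they are.

Things in the scene. Friction and masses are not known exactly. Their poses are not given: they have to be found in the camera images.
- hinge (a point): Middle of the hood's hinge axis, 80 mm above the counter at the back of a white bench steriliser (chamber body 124 mm deep, 210 mm wide, 70 mm high). Its axes are the steriliser's: x points to the back, away from the robot, y along the hinge, z up. The hinge axis is 10 mm behind the inner face of the back wall. The steriliser is fixed to the counter.
- lid (a joint): Hinge angle of the hood in rad: 0 shut (level), grows as the front rises, 1.57 upright. It moves easily (little friction). Shut, about 1.5 to 3 N at the bar lifts it. Past a balance point, somewhere between 0.7 and 1.1 depending on the weights, it falls backwards by itself, and fast if nothing holds it. It then rests on the stop's buffer.
- bar (a point): Middle of the hood's front bar: a round steel bar 12 mm thick and 120 mm long, parallel to the hinge, 175 mm in front of the hinge axis and level with it when shut, held by a rod at each end, 41 mm clear of the hood's front face. It is fixed to the hood, but being round it turns in a light pinch as the hood rises. The axes turn with the hood: y along the bar.
- stop: Dark steel post behind the steriliser (30 mm wide, 190 mm high, its upright 115 mm behind this origin, which lies on the counter at the steriliser's back face). A springy rubber-tipped buffer (about 8 N/mm, 6 mm) 181 mm up sticks out towards the hood. It is screwed in or out differently each time, unmeasured: it stops the hood somewhere between 1.7 and 2.1 rad, to be felt.
- back (a point): Middle of the foot of the chamber's back wall: on its inner face, at the height of the chamber floor (20 mm above the counter). Axes as the steriliser's (x to the back, y across, z up). The chamber is open above when the hood is open: 112 mm deep (x from -112 to 0 mm), 198 mm wide (y within 99 mm either way), its walls end 50 mm above its floor.
- cassette_bar (a point): Centre of the grip bar of the loose instrument cassette, a perforated steel box 84 mm (x) by 130 mm (y) and 39 mm high, 350 g, with a bar on two posts above it: the bar is 10 mm thick, 100 mm long along y, its centre 75 mm above the underside and over the middle of the box. z is up. Either long side may go to the back: flush, this point is 42 mm in front of the back wall.
- tray: Bystander: open steel tray without a handle, 80 x 130 x 30 mm; it may stand on either side of the steriliser. Origin under its centre.
- spray: Bystander: white bottle 60 mm across, 150 mm high.
- jar: Bystander: glass jar 60 mm across, 80 mm high.
- bowl: Bystander: steel bowl 100 mm across, 45 mm high.
- cup: Bystander: white cup 64 mm across, 70 mm high.
- reel: Bystander: roll of pouch paper 70 mm across, 30 mm high.
- steriliser: The whole steriliser described under its hinge; origin on the counter under the middle of its chamber, 66 mm in front of the hinge axis; axes as there. Its hood is a white frame with a glass top, 200 mm wide, 128 mm long in front of the hinge; shut, the top slopes from 50 mm above the hinge axis at the back to 16 mm at the front. Two steel discs on arms behind the hinge are the counterweights.
Mind the look-alikes: they are no part of the job. Leave any turquoise or yellow look-alike of the part that bears cassette_bar alone.

How it is judged:
By the outcome, as a careful person would: the job done as asked, in the order asked, and still so for the second after the job is handed in, with the robot touching nothing.
It also fails if it takes over 72 s, if anything falls off the work surface, if the arm or the gripper's body presses on something with over 40 N, if the wrist force passes 120 N, or if a joint passes its speed limit or range.

## Working session

There is one attempt and no reset: what is moved stays moved. The work goes in short steps, Python scripts to look and compute and a tool call to move; the robot and the scene stay as the last step left them, time stands still between calls to the robot, and variables do not carry over. Pictures are saved under pics/ and viewed, at most 10 in all, crops included, and the job is handed in when it is done.

Besides the shell and the picture viewer there is one more tool, called after "Emit:" as name(argument=value, ...) on one line, values as JSON. apply_moves: Moves the arm, as the interface text tells. Its arguments: {"type":"object","properties":{"steps":{"type":"array"},"grip_force":{"type":"number"}},"required":["steps"]}

```bash
mkdir -p pics; cat > h.py <<'E'
import numpy as np, cv2
from plant import robot, eyes
from scipy.spatial.transform import Rotation as Rot
def ray(cam,uv):
    c=eyes.calibration(cam);K=np.array(c["K"]);R=np.array(c["R"]);t=np.array(c["t"])
    p=cv2.undistortPoints(np.array([[uv]],float),K,np.array([c["k1"],0,0,0,0.]))[0,0]
    return -R.T@t, R.T@np.array([p[0],p[1],1.])
def atz(cam,uv,z):
    o,d=ray(cam,uv); return o+d*(z-o[2])/d[2]
def proj(cam,X):
    c=eyes.calibration(cam);R=np.array(c["R"]);t=np.array(c["t"])
    p=R@np.array(X,float)+t; a=p[:2]/p[2]; a=a*(1+c["k1"]*(a@a)); K=np.array(c["K"])
    return (K@np.array([a[0],a[1],1]))[:2]
def tri(u1,u2,c1="side",c2="top"):
    o1,d1=ray(c1,u1);o2,d2=ray(c2,u2)
    s=np.linalg.lstsq(np.c_[d1,-d2],o2-o1,rcond=None)[0]
    a=o1+d1*s[0];b=o2+d2*s[1]; return (a+b)/2,np.linalg.norm(a-b)
def snap(cam,name):
    im=eyes.read_camera(cam);cv2.imwrite("pics/"+name,im[:,:,::-1]);return im
E
python3 - <<'E'
from h import *
np.set_printoptions(precision=3,suppress=True)
ims=[snap(c,c+"0.png") for c in("side","top")]
print(robot.read_state(), robot.grip_point_offset)
for c in("side","top"):
    o,d=ray(c,(320,240));print(c,o,d)
    for n in("hinge","bar","back","cassette_bar","stop","steriliser"):
        print(c,n,[(np.round(r["xy"],1).tolist(),round(r["conf"],2)) for r in eyes.place_of(c,n)])
E
```

```text
{'t': 0.1, 'q': array([-1.188,  0.131,  1.489,  0.   ,  1.523, -0.085]), 'dq': array([ 0.001, -0.001, -0.003,  0.   , -0.   ,  0.001]), 'joint_torque': array([  0.002, -56.134, -49.309,   0.077,   0.029,  -0.   ]), 'tool_pos': array([ 0.27 , -0.535,  0.194]), 'orientation': array([-3.054, -0.728,  0.   ]), 'force': array([ 0.935, -0.548, -0.161]), 'wrist_torque': array([ 0.032,  0.033, -0.006]), 'gripper_force': 0.0, 'opening': 0.09286059671735056} 0.0188
side [ 0.307 -1.183  1.356] [ 0.138  0.64  -0.756]
side hinge [([330.4, 198.5], 0.86)]
side bar [([233.2, 187.0], 0.64), ([272.5, 208.9], 0.6)]
side back [([328.9, 212.4], 0.82), ([332.6, 152.8], 0.2)]
side cassette_bar [([300.7, 420.6], 0.85), ([308.0, 331.2], 0.67), ([372.2, 381.7], 0.58)]
side stop [([325.7, 219.2], 0.65)]
side steriliser [([308.6, 222.6], 0.62), ([268.8, 210.6], 0.38)]
top [ 0.373 -0.071  1.537] [ 0.096 -0.005 -0.995]
top hinge [([411.9, 210.4], 0.16)]
top bar [([280.5, 271.9], 0.64), ([174.7, 258.9], 0.58), ([186.8, 194.0], 0.37)]
top back []
top cassette_bar [([506.1, 281.3], 0.88), ([478.2, 218.0], 0.64), ([428.1, 262.5], 0.58)]
top stop [([276.6, 212.2], 0.64)]
top steriliser [([278.6, 235.7], 0.77)]
```

View pics/side0.png

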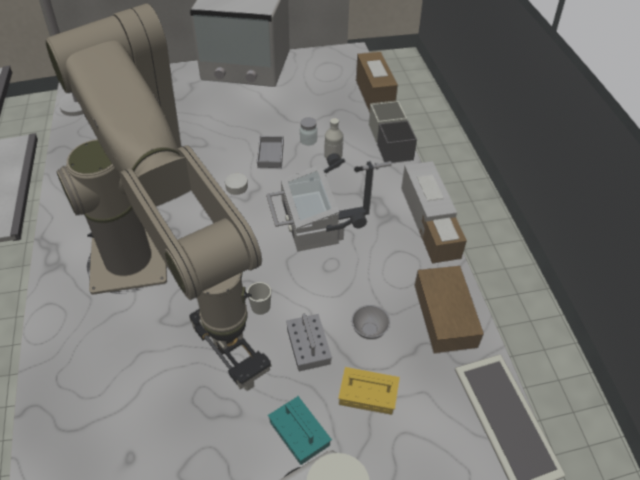

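View pics/top0.png

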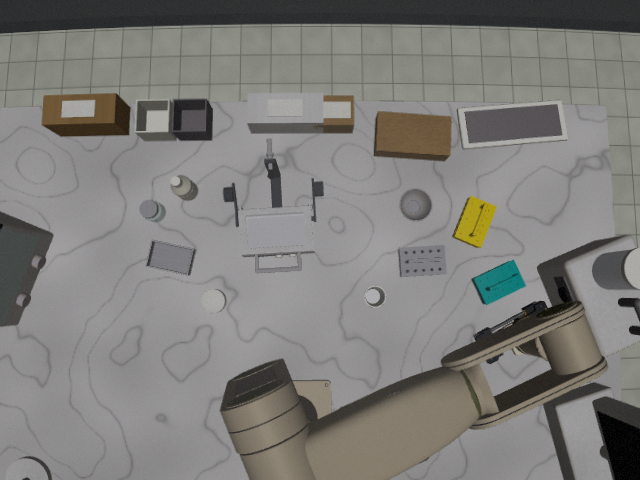

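The side picture shows the steriliser at (310,205) with its front bar at about (280,209), the stop post at (368,190) and the steel cassette at (308,340). The top picture shows the hood at (280,232), its bar at (279,267) and the cassette at (423,262).

These could be taken for the cassette, with top-picture pixels: grey steel (423,262), turquoise (499,282), yellow (475,222) and the tray (171,258). I choose the grey perforated one with the grip bar.

```bash
python3 - <<'E'
from h import *
np.set_printoptions(precision=4,suppress=True)
s=cv2.imread("pics/side0.png");t=cv2.imread("pics/top0.png")
a=cv2.resize(s[295:385,265:355],(400,400),interpolation=2)
b=cv2.resize(t[222:302,385:465],(400,400),interpolation=2)
c=cv2.resize(s[150:260,250:400],(400,293),interpolation=2)
d=cv2.resize(t[130:280,215:345],(254,293),interpolation=2)
o=np.zeros((600,800,3),np.uint8);o[:300,:400]=a[50:350];o[:300,400:]=b[50:350];o[300:593,:400]=c;o[300:593,400:654]=d
cv2.imwrite("pics/crop0.png",o)
print("cass tri",tri((308,331.2),(428.1,262.5)), atz("side",(308,331.2),.075),atz("top",(428.1,262.5),.075))
print("bar",tri((272.5,208.9),(280.5,271.9)),atz("side",(272.5,208.9),.08),atz("top",(280.5,271.9),.08))
print("hinge side",atz("side",(330.4,198.5),.08),"back",atz("side",(328.9,212.4),.02))
print("ster",atz("side",(308.6,222.6),0),atz("top",(278.6,235.7),0))
print("stop",atz("side",(325.7,219.2),0),atz("top",(276.6,212.2),0))
E
```

```text
cass tri (array([ 0.4507, -0.3849,  0.0797]), np.float64(0.006157682105164569)) [ 0.4544 -0.382   0.075 ] [ 0.4479 -0.3857  0.075 ]
bar (array([0.4264, 0.0335, 0.086 ]), np.float64(0.007151712766859873)) [0.4306 0.0391 0.08  ] [0.4231 0.0341 0.08  ]
hinge side [0.6025 0.0485 0.08  ] back [0.5997 0.0502 0.02  ]
ster [0.5358 0.0391 0.    ] [0.5342 0.0458 0.    ]
stop [0.5888 0.043  0.    ] [0.6053 0.0521 0.    ]
```

View pics/crop0.png

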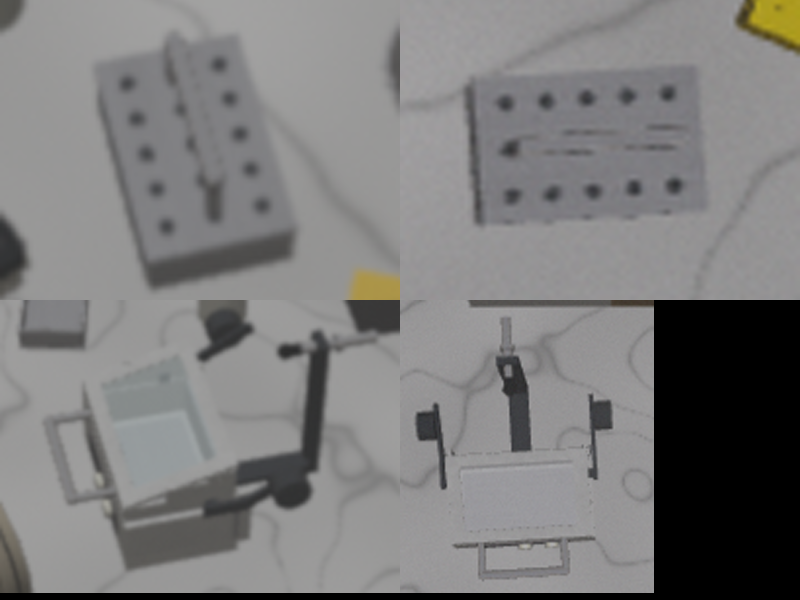

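The crop confirms the grey perforated cassette with a steel bar, parallel to its long side. Its top face in the top picture spans about (400,247) to (461,276). The hood's bar runs from about (256,271) to (301,269).

```bash
python3 - <<'E'
from h import *
np.set_printoptions(precision=4,suppress=True)
f=lambda x,y:(215+(x-400)/254*130,130+(y-300)/293*150)
g=lambda x,y:(250+x/400*150,150+(y-300)/293*110)
L=atz("top",f(481,575),.08);R=atz("top",f(568,570.5),.08);print("bar top",L,R,(L+R)/2,np.arctan2(-(L-R)[0],(L-R)[1]))
L=atz("side",g(51,420),.08);R=atz("side",g(73,499),.08);print("bar side",L,R,(L+R)/2,np.arctan2(-(L-R)[0],(L-R)[1]))
L=atz("top",f(453,546),.08);R=atz("top",f(607,539),.08);print("front",L,R,(L+R)/2,np.arctan2(-(L-R)[0],(L-R)[1]))
k=lambda x,y:(385+(x-400)/5,222+(y+50)/5)
P=[atz("top",k(*p),.039) for p in((474,76),(695,67),(707,211),(480,223))];P=np.array(P)
print(P,P.mean(0),np.linalg.norm(P[0]-P[1]),np.linalg.norm(P[1]-P[2]),[np.arctan2(-(v)[0],v[1]) for v in(P[0]-P[1],P[3]-P[2])])
k=lambda x,y:(265+x/400*90,295+(y+50)/400*90)
P=np.array([atz("side",k(*p),.039) for p in((96,64),(240,37),(296,232),(150,263))])
print(P,P.mean(0),[np.arctan2(-v[0],v[1]) for v in(P[0]-P[3],P[1]-P[2])])
s=robot.read_state();print(Rot.from_rotvec(s["orientation"]).as_matrix())
E
```

```text
bar top [0.4264 0.1021 0.08  ] [ 0.4325 -0.0237  0.08  ] [0.4295 0.0392 0.08  ] 0.0481718264348971
bar side [0.4292 0.0966 0.08  ] [ 0.4349 -0.0243  0.08  ] [0.4321 0.0362 0.08  ] 0.04699188612575808
front [0.4686 0.143  0.08  ] [ 0.4779 -0.0802  0.08  ] [0.4732 0.0314 0.08  ] 0.04173736250323348
[[ 0.495  -0.311   0.039 ]
 [ 0.4997 -0.4417  0.039 ]
 [ 0.4152 -0.4467  0.039 ]
 [ 0.4092 -0.313   0.039 ]] [ 0.4548 -0.3781  0.039 ] 0.13079079994836212 0.08461858692087307 [np.float64(0.03617480548049347), np.float64(0.04537446447016901)]
[[ 0.4109 -0.3181  0.039 ]
 [ 0.4956 -0.3154  0.039 ]
 [ 0.5003 -0.4477  0.039 ]
 [ 0.4183 -0.4515  0.039 ]] [ 0.4563 -0.3832  0.039 ] [np.float64(0.05541026514818507), np.float64(0.03582597974481824)]
[[ 0.8926  0.4509  0.    ]
 [ 0.4509 -0.8926 -0.    ]
 [ 0.      0.0001 -1.    ]]
```

```bash
cat >> h.py <<'E'
def dn(yaw): # tool down, tool y along steriliser-like x at yaw
    c,s=np.cos(yaw),np.sin(yaw); return np.array([[-s,c,0],[c,s,0],[0,0,-1.]])
def plan(wps,op,start=None):
    """wps: (pos,R,nrows), linear; prints rows in tool units"""
    s=robot.read_state()
    p,R=(s["tool_pos"],Rot.from_rotvec(s["orientation"])) if start is None else (np.array(start[0]),Rot.from_matrix(start[1]))
    for P,Q,n in wps:
        w=(R.inv()*Rot.from_matrix(Q)).as_rotvec()/n; st=(np.array(P)-p)/n
        for i in range(n):
            print(", ".join("%.2f"%v for v in np.r_[R.inv().apply(st)/.03,np.degrees(w)/6])+", %g,"%op)
            R=R*Rot.from_rotvec(w); p=p+st
        print()
E
python3 - <<'E'
from h import *
plan([((.431,.037,.16),dn(.046),24)],38)
E
```

```text
0.56, -0.61, 0.05, 0.00, 0.00, -0.46, 38,
0.59, -0.58, 0.05, 0.00, 0.00, -0.46, 38,
0.61, -0.55, 0.05, 0.00, 0.00, -0.46, 38,
0.64, -0.52, 0.05, 0.00, 0.00, -0.46, 38,
0.66, -0.49, 0.05, 0.00, 0.00, -0.46, 38,
0.69, -0.46, 0.05, 0.00, 0.00, -0.46, 38,
0.71, -0.43, 0.05, 0.00, 0.00, -0.46, 38,
0.73, -0.39, 0.05, 0.00, 0.00, -0.46, 38,
0.74, -0.36, 0.05, 0.00, 0.00, -0.46, 38,
0.76, -0.32, 0.05, 0.00, 0.00, -0.46, 38,
0.78, -0.28, 0.05, 0.00, 0.00, -0.46, 38,
0.79, -0.25, 0.05, 0.00, 0.00, -0.46, 38,
0.80, -0.21, 0.05, 0.00, 0.00, -0.46, 38,
0.81, -0.17, 0.05, 0.00, 0.00, -0.46, 38,
0.82, -0.13, 0.05, 0.00, 0.00, -0.46, 38,
0.82, -0.09, 0.05, 0.00, 0.00, -0.46, 38,
0.82, -0.05, 0.05, 0.00, 0.00, -0.46, 38,
0.83, -0.01, 0.05, 0.00, 0.00, -0.46, 38,
0.83, 0.03, 0.05, 0.00, 0.00, -0.46, 38,
0.82, 0.07, 0.05, 0.00, 0.00, -0.46, 38,
0.82, 0.11, 0.05, 0.00, 0.00, -0.46, 38,
0.81, 0.14, 0.05, 0.00, 0.00, -0.46, 38,
0.81, 0.18, 0.05, 0.00, 0.00, -0.46, 38,
0.80, 0.22, 0.05, 0.00, 0.00, -0.46, 38,
```

Emit:
apply_moves(steps=[0.56,-0.61,0.05,0,0,-0.46,38,0.59,-0.58,0.05,0,0,-0.46,38,0.61,-0.55,0.05,0,0,-0.46,38,0.64,-0.52,0.05,0,0,-0.46,38,0.66,-0.49,0.05,0,0,-0.46,38,0.69,-0.46,0.05,0,0,-0.46,38,0.71,-0.43,0.05,0,0,-0.46,38,0.73,-0.39,0.05,0,0,-0.46,38,0.74,-0.36,0.05,0,0,-0.46,38,0.76,-0.32,0.05,0,0,-0.46,38,0.78,-0.28,0.05,0,0,-0.46,38,0.79,-0.25,0.05,0,0,-0.46,38], grip_force=8)

```text
t: 1.7
tool_pos: [0.3509, -0.248, 0.1767]
orientation: [2.72, 1.572, 0.0]
force: [-0.3, -0.2, 0.0]
opening: 0.0355
gripper_force: 0.0
```

Emit:
apply_moves(steps=[0.8,-0.21,0.05,0,0,-0.46,38,0.81,-0.17,0.05,0,0,-0.46,38,0.82,-0.13,0.05,0,0,-0.46,38,0.82,-0.09,0.05,0,0,-0.46,38,0.82,-0.05,0.05,0,0,-0.46,38,0.83,-0.01,0.05,0,0,-0.46,38,0.83,0.03,0.05,0,0,-0.46,38,0.82,0.07,0.05,0,0,-0.46,38,0.82,0.11,0.05,0,0,-0.46,38,0.81,0.14,0.05,0,0,-0.46,38,0.81,0.18,0.05,0,0,-0.46,38,0.8,0.22,0.05,0,0,-0.46,38])

```text
t: 2.7
tool_pos: [0.4301, 0.0392, 0.1588]
orientation: [2.158, 2.282, 0.001]
force: [0.1, -1.1, 0.5]
opening: 0.0354
gripper_force: 0.0
```

Emit:
apply_moves(steps=[0,0,0,0,0,0,38,0,0,0,0,0,0,38])

```text
t: 2.87
tool_pos: [0.4298, 0.0388, 0.1586]
orientation: [-2.159, -2.282, 0.001]
force: [-0.4, -0.4, -0.8]
opening: 0.0353
gripper_force: 0.0
```

```bash
python3 - <<'E'
from h import *
np.set_printoptions(precision=4,suppress=True)
ims=[snap(c,c+"1.png") for c in("side","top")]
for c,n in(("side","bar"),("top","bar"),("side","cassette_bar")):
    print(c,n,[(np.round(r["xy"],1).tolist(),round(r["conf"],2)) for r in eyes.place_of(c,n)])
for X in((.431,.098,.08),(.431,-.024,.08),(.431,.037,.08)): print(proj("side",X),proj("top",X))
a=cv2.resize(ims[0][140:250,230:360],(473,400),interpolation=2);b=cv2.resize(ims[1][190:300,230:320],(327,400),interpolation=2)
cv2.imwrite("pics/crop1.png",np.hstack([a,b])[:,:,::-1])
s=robot.read_state();print(s["tool_pos"],Rot.from_rotvec(s["orientation"]).as_matrix(),s["q"],s["force"],s["opening"])
E
```

```text
side bar [([270.6, 206.2], 0.57)]
top bar [([424.6, 259.3], 0.45)]
side cassette_bar [([306.9, 332.1], 0.76), ([300.9, 420.2], 0.65), ([370.1, 381.5], 0.59)]
[269.6593 194.6441] [257.9114 269.1666]
[275.987  224.8409] [301.0949 269.0147]
[272.7474 209.3964] [279.4885 269.0952]
[0.4298 0.037  0.1588] [[-0.0513  0.9987  0.0002]
 [ 0.9987  0.0513 -0.0002]
 [-0.0002  0.0002 -1.    ]] [-0.0328 -0.3256  1.98   -0.0002  1.487  -0.0841] [-0.3504 -0.1203  0.3571] 0.03517131055437222
```

View pics/crop1.png

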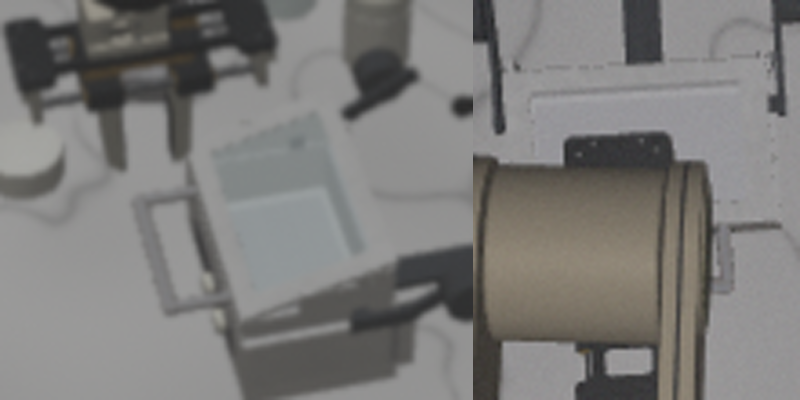

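The side crop shows the fingers poised above the bar, which runs from (143,200) to (170,305) in the crop, where predicted. I'll descend and pinch.

Emit:
apply_moves(steps=[0,0.02,0.6,0,0,0,38,0,0.02,0.6,0,0,0,38,0,0,0.6,0,0,0,38,0,0,0.6,0,0,0,38,0,0,0.5,0,0,0,38,0,0,0.35,0,0,0,38,0,0,0,0,0,0,38])

```text
t: 3.7
tool_pos: [0.4292, 0.0374, 0.0589]
orientation: [-2.161, -2.276, 0.004]
force: [-0.6, 1.0, 0.0]
opening: 0.0354
gripper_force: 0.0
```

Emit:
apply_moves(steps=[0,0,0,0,0,0,0,0,0,0,0,0,0,0,0,0,0,0,0,0,0,0,0,0,0,0,0,0], grip_force=8)

```text
t: 4.03
tool_pos: [0.432, 0.0379, 0.0623]
orientation: [2.161, 2.278, 0.002]
force: [-0.8, -0.0, -0.2]
opening: 0.0131
gripper_force: 0.0
```

```bash
python3 - <<'E'
from h import *
s=robot.read_state();print(s["tool_pos"],s["orientation"],s["force"],s["wrist_torque"],s["opening"],s["gripper_force"])
E
```

```text
[0.43195919 0.03793061 0.06227032] [2.16075838e+00 2.27848217e+00 2.10413190e-03] [-0.77189831 -0.00989845 -0.17331975] [-0.11073538 -0.08904742  0.01721143] 0.013093603844794886 0.0
```

Emit:
apply_moves(steps=[0,0,0,0,0,0,0,0,0,0,0,0,0,0,0,0,0,0,0,0,0], grip_force=8)

```text
t: 4.28
tool_pos: [0.4308, 0.038, 0.062]
orientation: [-2.161, -2.28, 0.001]
force: [-5.3, -0.1, 8.2]
opening: 0.0005
gripper_force: 4.2
```

Emit:
apply_moves(steps=[0,0.01,-0.29,0,0,0,0,0,0.02,-0.29,0,0,0,0,0,0.04,-0.29,0,0,0,0,0,0.05,-0.29,0,0,0,0,0,0.06,-0.28,0,0,0,0,0,0.08,-0.28,0,0,0,0])

```text
t: 4.78
tool_pos: [0.4393, 0.0384, 0.114]
orientation: [2.161, 2.279, 0.001]
force: [0.4, 0.5, 0.2]
opening: 0.0007
gripper_force: 0.0
```

```bash
python3 - <<'E'
from h import *
s=robot.read_state();print(s["tool_pos"],s["orientation"],s["force"],s["wrist_torque"],s["opening"],s["gripper_force"])
snap("side","side2.png")
E
```

```text
[0.43933418 0.03842891 0.11404439] [2.16117630e+00 2.27916650e+00 9.78355922e-04] [0.38498747 0.51211661 0.22246377] [ 0.04737739 -0.09431349  0.05361537] 0.0006569209759901604 0.0
```

View pics/side2.png

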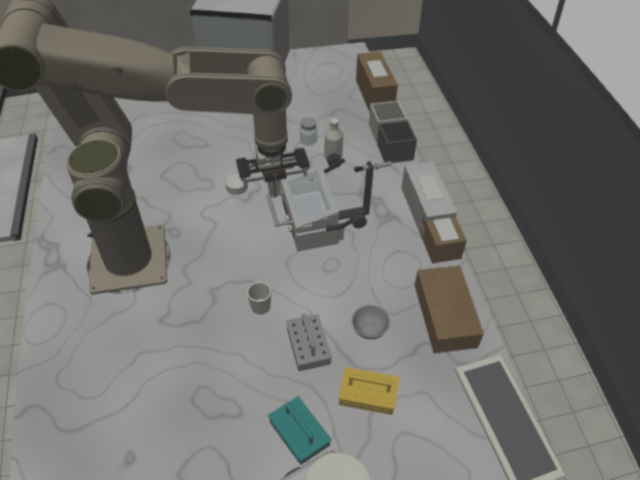

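The whole side view shows the hood still shut, with its bar at about (278,210). The closed gripper at (270,175) slipped off the bar, so I'll check closely with projections overlaid.

```bash
python3 - <<'E'
from h import *
np.set_printoptions(precision=4,suppress=True)
im=cv2.imread("pics/side2.png");x0,y0,S=225,125,6
c=cv2.resize(im[y0:y0+100,x0:x0+133],None,fx=S,fy=S,interpolation=2)
def mk(X,col):
    u=(proj("side",X)-[x0,y0]+.5)*S; cv2.circle(c,tuple(int(v) for v in u),4,col,-1)
mk((.4393,.0384,.114),(0,0,255))
for X in((.428,.097,.08),(.434,-.023,.08),(.431,.037,.08)): mk(X,(0,255,0))
cv2.imwrite("pics/crop2.png",c)
E
```

```text
(no output)
```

View pics/crop2.png

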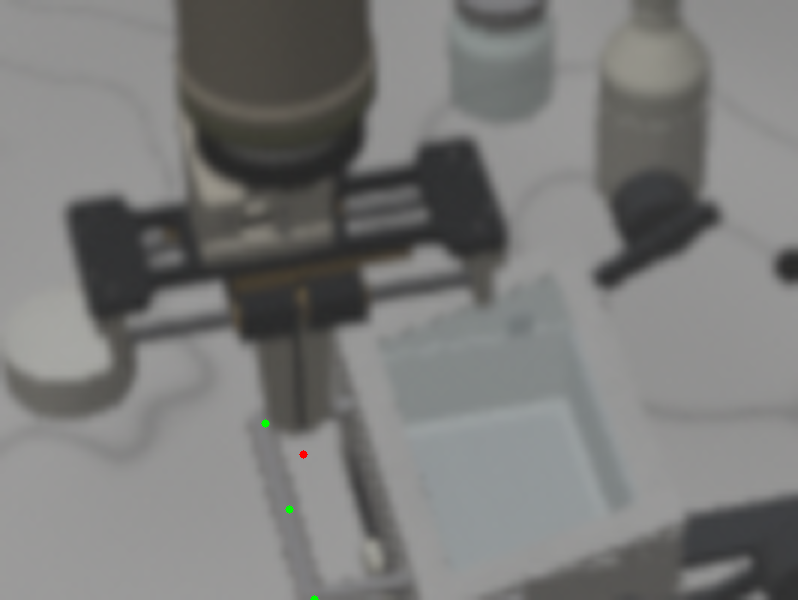

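The closed fingertips show at (300,428) in the crop, while the reported TCP projects to (303,454). The tips therefore stand about 1.5 cm higher than reported. That fits the fingers having slid up off the bar, so I'll go lower and pinch again.

Emit:
apply_moves(steps=[0,-0.14,0,0,0,0,38,0,-0.14,0,0,0,0,38,0,0,0,0,0,0,38,0,0,0,0,0,0,38,0,0,0.4,0,0,0,38,0,0,0.5,0,0,0,38,0,0,0.5,0,0,0,38,0,0,0.5,0,0,0,38,0,0,0.37,0,0,0,38,0,0,0,0,0,0,38])

```text
t: 5.67
tool_pos: [0.4278, 0.038, 0.0412]
orientation: [-2.159, -2.277, 0.006]
force: [-0.1, -0.1, -1.0]
opening: 0.0351
gripper_force: 0.0
```

Emit:
apply_moves(steps=[0,0,0,0,0,0,0,0,0,0,0,0,0,0,0,0,0,0,0,0,0,0,0,0,0,0,0,0,0,0,0,0,0,0,0,0,0,0,0,0,0,0], grip_force=8)

```text
t: 6.17
tool_pos: [0.4301, 0.0379, 0.0453]
orientation: [-2.161, -2.279, 0.001]
force: [-4.8, -0.4, 5.6]
opening: 0.0118
gripper_force: 8.0
```

```bash
python3 - <<'E'
from h import *
np.set_printoptions(precision=4,suppress=True)
print(proj("side",(.4298,.037,.1588)),"seen 270.5 185.4", proj("side",(.4298,.037,.1788)))
for dz in(0,.01,.02): print(dz,proj("side",(.4393,.0384,.114+dz)),"seen 275 196.3")
s=robot.read_state();print(s["tool_pos"],s["force"],s["opening"],s["gripper_force"],s["q"],s["joint_torque"])
E
```

```text
[271.0058 189.8027] seen 270.5 185.4 [270.6564 184.6024]
0 [275.0166 200.3298] seen 275 196.3
0.01 [274.8622 197.8368] seen 275 196.3
0.02 [274.7068 195.3226] seen 275 196.3
[0.4301 0.0379 0.0453] [-4.8319 -0.3516  5.5642] 0.011768309435720738 8.001034632325172 [-0.0308 -0.2102  2.1006 -0.0003  1.2521 -0.0839] [  0.0169 -33.5296 -45.9831   0.323   -1.9542   0.0105]
```

Gripped: opening 11.8 mm at 8 N. Now I'll start the arc.

Emit:
apply_moves(steps=[0,-0.05,-0.1,0,0,0,0,0,0.02,-0.29,0,0,0,0,0,0.04,-0.29,0,0,0,0,0,0.05,-0.29,0,0,0,0,0,0.06,-0.28,0,0,0,0,0,0.08,-0.28,0,0,0,0])

```text
t: 6.67
tool_pos: [0.4359, 0.0382, 0.0912]
orientation: [-2.161, -2.279, 0.002]
force: [-3.0, -1.4, -2.2]
opening: 0.0116
gripper_force: 8.0
```

```bash
python3 - <<'E'
from h import *
np.set_printoptions(precision=4,suppress=True)
s=robot.read_state();print(s["tool_pos"],s["orientation"],s["force"],s["wrist_torque"],s["opening"],s["gripper_force"])
E
```

```text
[0.4359 0.0382 0.0912] [-2.161  -2.279   0.0017] [-3.0292 -1.4228 -2.1563] [-0.1997  0.3618  0.062 ] 0.011566543358640928 7.999821603298187
```

Emit:
apply_moves(steps=[0,0.06,-0.28,0,0,0,0,0,0.07,-0.28,0,0,0,0,0,0.09,-0.27,0,0,0,0,0,0.11,-0.27,0,0,0,0,0,0.13,-0.26,0,0,0,0,0,0.15,-0.25,0,0,0,0,0,0.16,-0.25,0,0,0,0,0,0.17,-0.24,0,0,0,0])

```text
t: 7.33
tool_pos: [0.4672, 0.0399, 0.1545]
orientation: [2.159, 2.277, 0.006]
force: [13.6, 0.4, -13.4]
opening: 0.0118
gripper_force: 8.0
```

```bash
python3 - <<'E'
from h import *
np.set_printoptions(precision=4,suppress=True)
s=robot.read_state();print(s["tool_pos"],s["orientation"],s["force"],s["wrist_torque"],s["opening"],s["gripper_force"])
E
```

```text
[0.4672 0.0399 0.1545] [2.1594 2.277  0.0058] [ 13.5544   0.3597 -13.4163] [ 0.0055 -2.4869 -0.0026] 0.011766428948542044 8.034585770219564
```

Emit:
apply_moves(steps=[0,0.04,0.03,0,0,0,0,0,0.04,0.03,0,0,0,0,0,0.1,-0.11,0,0,0,0,0,0.2,-0.21,0,0,0,0,0,0.21,-0.2,0,0,0,0,0,0.11,-0.1,0,0,0,0])

```text
t: 7.83
tool_pos: [0.4842, 0.0408, 0.1717]
orientation: [-2.16, -2.278, 0.004]
force: [-10.4, -0.4, 10.4]
opening: 0.0117
gripper_force: 8.0
```

```bash
python3 - <<'E'
from h import *
np.set_printoptions(precision=4,suppress=True)
s=robot.read_state();print(s["tool_pos"],s["orientation"],s["force"],s["wrist_torque"],s["opening"],s["gripper_force"])
E
```

```text
[0.4842 0.0408 0.1717] [-2.16   -2.2781  0.0042] [-10.4099  -0.3998  10.3982] [-0.2631  1.9799  0.0535] 0.01169986715304477 8.001344986259937
```

```bash
cat > arc.py <<'E'
import numpy as np
from scipy.optimize import least_squares
D=[((0,0),(-4.8,5.6)),((6,45.9),(-3,-2.2)),((34.2,108.9),(13.6,-13.4)),((55.2,125.7),(-10.4,10.4))]
def fit(D,extra=False):
    def res(p):
        a,b,c=p; r=[]
        for C,F in D:
            d=np.array([a,b])-C; L=np.linalg.norm(d); r.append((L-175)-c*np.dot(F,d/L))
        return r+[(a-175)/3,b/5]
    s=least_squares(res,[175,0,.09]); return s
def rows(D,p,ths):
    """from last cmd to arc angles ths"""
    C=np.array(D[-1][0],float)
    for t in ths:
        N=np.array([p[0]-175*np.cos(t),p[1]+175*np.sin(t)]); d=(N-C)/30; C=C+np.round(d,2)*30
        print("0, %.2f, %.2f, 0, 0, 0, 0,"%(d[0],-d[1]))
    print("end cmd",C)
E
python3 - <<'E'
from arc import *
s=fit(D);print(s.x,s.fun)
p=s.x
th=np.arctan2(D[-1][0][1]-p[1],p[0]-D[-1][0][0]);print("th",th)
rows(D,p,th+np.array([0.005,.01,.04,.08,.12,.16]))
E
```

```text
[1.74507217e+02 2.31616499e-01 1.28325393e-01] [ 0.12237851 -0.11624184  0.03540156  0.0240971  -0.16426092  0.0463233 ]
th 0.8105635212400377
0, -0.02, -0.07, 0, 0, 0, 0,
0, 0.02, -0.01, 0, 0, 0, 0,
0, 0.13, -0.12, 0, 0, 0, 0,
0, 0.18, -0.15, 0, 0, 0, 0,
0, 0.18, -0.15, 0, 0, 0, 0,
0, 0.19, -0.13, 0, 0, 0, 0,
end cmd [ 75.6 144.6]
```

Emit:
apply_moves(steps=[0,-0.02,-0.07,0,0,0,0,0,0.02,-0.01,0,0,0,0,0,0.13,-0.12,0,0,0,0,0,0.18,-0.15,0,0,0,0,0,0.18,-0.15,0,0,0,0,0,0.19,-0.13,0,0,0,0])

```text
t: 8.33
tool_pos: [0.5066, 0.042, 0.1902]
orientation: [2.161, 2.279, 0.001]
force: [-3.4, -0.9, 2.6]
opening: 0.0118
gripper_force: 8.0
```

```bash
python3 - <<'E'
from h import *
from arc import *
np.set_printoptions(precision=4,suppress=True)
s=robot.read_state();print(s["tool_pos"],s["force"],s["opening"],s["gripper_force"])
D.append(((75.6,144.6),(s["force"][0],s["force"][2])))
f=fit(D);p=f.x;print(p,f.fun)
th=np.arctan2(D[-1][0][1]-p[1],p[0]-D[-1][0][0]);print("th",th)
rows(D,p,th+np.r_[0.01,.04,.08,.12,.16,.2,.24,.28,.32,.36,.4,.43])
E
```

```text
[0.5066 0.042  0.1902] [-3.412  -0.8858  2.6144] 0.011812251745077619 7.998310849070549
[174.589    0.5665   0.1259] [ 0.1921 -0.1294 -0.0589 -0.197   0.2845 -0.137   0.1133]
th 0.9686695318275201
0, 0.04, -0.04, 0, 0, 0, 0,
0, 0.15, -0.09, 0, 0, 0, 0,
0, 0.20, -0.12, 0, 0, 0, 0,
0, 0.20, -0.12, 0, 0, 0, 0,
0, 0.21, -0.10, 0, 0, 0, 0,
0, 0.22, -0.10, 0, 0, 0, 0,
0, 0.21, -0.08, 0, 0, 0, 0,
0, 0.22, -0.08, 0, 0, 0, 0,
0, 0.23, -0.07, 0, 0, 0, 0,
0, 0.22, -0.06, 0, 0, 0, 0,
0, 0.23, -0.05, 0, 0, 0, 0,
0, 0.17, -0.04, 0, 0, 0, 0,
end cmd [144.6 173.1]
```

Emit:
apply_moves(steps=[0,0.04,-0.04,0,0,0,0,0,0.15,-0.09,0,0,0,0,0,0.2,-0.12,0,0,0,0,0,0.2,-0.12,0,0,0,0,0,0.21,-0.1,0,0,0,0,0,0.22,-0.1,0,0,0,0,0,0.21,-0.08,0,0,0,0,0,0.22,-0.08,0,0,0,0,0,0.23,-0.07,0,0,0,0,0,0.22,-0.06,0,0,0,0,0,0.23,-0.05,0,0,0,0,0,0.17,-0.04,0,0,0,0])

```text
t: 9.33
tool_pos: [0.5757, 0.0457, 0.2177]
orientation: [2.162, 2.28, 0.0]
force: [0.7, -1.2, -1.1]
opening: 0.0113
gripper_force: 8.0
```

```bash
python3 - <<'E'
from h import *
from arc import *
np.set_printoptions(precision=4,suppress=True)
s=robot.read_state();print(s["tool_pos"],s["force"],s["opening"],s["gripper_force"])
D.append(((75.6,144.6),(-3.4,2.6)))
D.append(((144.6,173.1),(s["force"][0],s["force"][2])))
f=fit(D);p=f.x;print(p,f.fun)
th=np.arctan2(D[-1][0][1]-p[1],p[0]-D[-1][0][0]);print("th",th)
rows(D,p,th+np.r_[0.01,.04,.07,.10,.13,.16,.185,.205,.225,.245,.255])
E
```

```text
[0.5757 0.0457 0.2177] [ 0.6918 -1.2125 -1.0657] 0.011329275434127099 7.999381721019745
[174.5826   0.5513   0.1259] [ 0.1856 -0.1317 -0.0542 -0.1909  0.2909 -0.0128 -0.1391  0.1103]
th 1.398751063680909
0, 0.06, -0.01, 0, 0, 0, 0,
0, 0.17, -0.02, 0, 0, 0, 0,
0, 0.18, -0.02, 0, 0, 0, 0,
0, 0.17, -0.02, 0, 0, 0, 0,
0, 0.17, -0.01, 0, 0, 0, 0,
0, 0.18, -0.00, 0, 0, 0, 0,
0, 0.14, -0.00, 0, 0, 0, 0,
0, 0.12, 0.00, 0, 0, 0, 0,
0, 0.12, 0.01, 0, 0, 0, 0,
0, 0.11, 0.00, 0, 0, 0, 0,
0, 0.06, 0.01, 0, 0, 0, 0,
end cmd [189.  174.9]
```

Emit:
apply_moves(steps=[0,0.06,-0.01,0,0,0,0,0,0.17,-0.02,0,0,0,0,0,0.18,-0.02,0,0,0,0,0,0.17,-0.02,0,0,0,0,0,0.17,-0.01,0,0,0,0,0,0.18,0,0,0,0,0,0,0.14,0,0,0,0,0,0,0.12,0,0,0,0,0,0,0.12,0.01,0,0,0,0,0,0.11,0,0,0,0,0,0,0.06,0.01,0,0,0,0])

```text
t: 10.25
tool_pos: [0.6195, 0.048, 0.2194]
orientation: [-2.162, -2.28, 0.0]
force: [1.6, -0.7, 0.2]
opening: 0.0116
gripper_force: 8.0
```

```bash
python3 - <<'E'
from h import *
from arc import *
np.set_printoptions(precision=4,suppress=True)
s=robot.read_state();print(s["tool_pos"],s["force"],s["opening"],s["gripper_force"])
D.append(((189.,174.9),(s["force"][0],s["force"][2])))
p=[174.58,.55]
th=np.arctan2(D[-1][0][1]-p[1],p[0]-D[-1][0][0]);print("th",th)
rows(D,p,th+np.arange(1,41)*.011)
E
```

```text
[0.6195 0.048  0.2194] [ 1.5775 -0.7008  0.2246] 0.011591305040414189 8.000179007649422
th 1.6533157095453146
0, 0.06, 0.00, 0, 0, 0, 0,
0, 0.07, 0.01, 0, 0, 0, 0,
0, 0.06, 0.01, 0, 0, 0, 0,
0, 0.07, 0.00, 0, 0, 0, 0,
0, 0.06, 0.01, 0, 0, 0, 0,
0, 0.06, 0.01, 0, 0, 0, 0,
0, 0.07, 0.01, 0, 0, 0, 0,
0, 0.06, 0.01, 0, 0, 0, 0,
0, 0.06, 0.01, 0, 0, 0, 0,
0, 0.07, 0.02, 0, 0, 0, 0,
0, 0.06, 0.01, 0, 0, 0, 0,
0, 0.06, 0.01, 0, 0, 0, 0,
0, 0.06, 0.02, 0, 0, 0, 0,
0, 0.07, 0.01, 0, 0, 0, 0,
0, 0.06, 0.02, 0, 0, 0, 0,
0, 0.06, 0.01, 0, 0, 0, 0,
0, 0.06, 0.02, 0, 0, 0, 0,
0, 0.06, 0.02, 0, 0, 0, 0,
0, 0.07, 0.01, 0, 0, 0, 0,
0, 0.06, 0.02, 0, 0, 0, 0,
0, 0.06, 0.02, 0, 0, 0, 0,
0, 0.06, 0.02, 0, 0, 0, 0,
0, 0.06, 0.02, 0, 0, 0, 0,
0, 0.06, 0.03, 0, 0, 0, 0,
0, 0.06, 0.02, 0, 0, 0, 0,
0, 0.06, 0.02, 0, 0, 0, 0,
0, 0.06, 0.02, 0, 0, 0, 0,
0, 0.06, 0.03, 0, 0, 0, 0,
0, 0.06, 0.02, 0, 0, 0, 0,
0, 0.06, 0.03, 0, 0, 0, 0,
0, 0.06, 0.02, 0, 0, 0, 0,
0, 0.06, 0.03, 0, 0, 0, 0,
0, 0.05, 0.03, 0, 0, 0, 0,
0, 0.06, 0.03, 0, 0, 0, 0,
0, 0.06, 0.02, 0, 0, 0, 0,
0, 0.06, 0.03, 0, 0, 0, 0,
0, 0.05, 0.03, 0, 0, 0, 0,
0, 0.06, 0.03, 0, 0, 0, 0,
0, 0.05, 0.03, 0, 0, 0, 0,
0, 0.06, 0.04, 0, 0, 0, 0,
end cmd [261.9 152.1]
```

The force is small, with the hood leaning back. I'll loosen the fingers to a 24 mm cradle, so the hood rests on the back finger and cannot be pressed against the stop.

Emit:
apply_moves(steps=[0,0,0,0,0,0,18,0,0,0,0,0,0,22,0,0,0,0,0,0,26,0,0,0,0,0,0,26])

```text
t: 10.58
tool_pos: [0.6191, 0.048, 0.2196]
orientation: [2.162, 2.28, 0.0]
force: [1.2, -0.1, -1.3]
opening: 0.024
gripper_force: 0.8
```

```bash
cat > ff.py <<'E'
from h import *
np.set_printoptions(precision=3,suppress=True)
def ff(n=5):
    a=[]
    for i in range(n):
        eyes.read_camera("side"); s=robot.read_state(); a.append(np.r_[s["force"],s["wrist_torque"]])
    print(np.mean(a,0),"sd",np.std(a,0)[:3],s["tool_pos"],s["opening"],s["t"])
if __name__=="__main__": ff()
E
python3 ff.py
```

```text
[ 1.515  0.438 -0.754  0.014 -0.351 -0.01 ] sd [0.367 0.179 0.43 ] [0.619 0.048 0.22 ] 0.02424983095154629 10.8333
```

Emit:
apply_moves(steps=[0,0.06,0,0,0,0,26,0,0.07,0.01,0,0,0,26,0,0.06,0.01,0,0,0,26,0,0.07,0,0,0,0,26])

```text
t: 11.17
tool_pos: [0.6272, 0.0484, 0.2188]
orientation: [-2.162, -2.28, 0.0]
force: [1.1, 0.6, -1.4]
opening: 0.0242
gripper_force: 0.8
```

```bash
python3 ff.py
```

```text
[ 2.298  0.127 -0.905  0.036 -0.422  0.011] sd [0.424 0.594 0.4  ] [0.627 0.048 0.219] 0.023934094294390373 11.4167
```

Emit:
apply_moves(steps=[0,0.06,0.01,0,0,0,26,0,0.06,0.01,0,0,0,26,0,0.07,0.01,0,0,0,26,0,0.06,0.01,0,0,0,26,0,0,0,0,0,0,26])

```text
t: 11.83
tool_pos: [0.6348, 0.0488, 0.2176]
orientation: [2.162, 2.28, 0.0]
force: [1.0, -1.1, -2.5]
opening: 0.024
gripper_force: 1.1
```

```bash
python3 ff.py
```

```text
[ 2.352  0.01  -1.609  0.008 -0.441  0.011] sd [0.509 0.439 0.432] [0.634 0.049 0.218] 0.023928403767955842 12.0833
```

Emit:
apply_moves(steps=[0,0.06,0.01,0,0,0,26,0,0.07,0.02,0,0,0,26,0,0.06,0.01,0,0,0,26,0,0.06,0.01,0,0,0,26,0,0,0,0,0,0,26])

```text
t: 12.5
tool_pos: [0.6423, 0.0492, 0.2161]
orientation: [2.162, 2.28, 0.0]
force: [2.0, 0.1, -2.0]
opening: 0.0243
gripper_force: 1.1
```

```bash
python3 ff.py
```

```text
[ 2.081  0.024 -1.579  0.014 -0.433 -0.008] sd [0.667 0.559 0.357] [0.642 0.049 0.216] 0.024053425038082665 12.75
```

Emit:
apply_moves(steps=[0,0.06,0.02,0,0,0,26,0,0.07,0.01,0,0,0,26,0,0.06,0.02,0,0,0,26,0,0.06,0.01,0,0,0,26,0,0,0,0,0,0,26])

```text
t: 13.17
tool_pos: [0.6497, 0.0496, 0.2142]
orientation: [-2.162, -2.28, 0.0]
force: [2.1, 1.2, -1.0]
opening: 0.0242
gripper_force: 1.1
```

```bash
python3 ff.py
```

```text
[ 2.347  0.234 -1.658 -0.01  -0.445  0.029] sd [0.459 0.5   0.252] [0.649 0.05  0.214] 0.024498501766147016 13.4167
```

Emit:
apply_moves(steps=[0,0.06,0.02,0,0,0,26,0,0.06,0.02,0,0,0,26,0,0.07,0.01,0,0,0,26,0,0.06,0.02,0,0,0,26,0,0,0,0,0,0,26])

```text
t: 13.83
tool_pos: [0.6573, 0.05, 0.2122]
orientation: [2.162, 2.28, 0.0]
force: [2.9, 0.4, -2.4]
opening: 0.0244
gripper_force: 1.2
```

```bash
python3 ff.py
```

```text
[ 2.277 -0.176 -1.25  -0.022 -0.489 -0.016] sd [0.624 0.366 0.59 ] [0.657 0.05  0.212] 0.024259100710680118 14.0833
```

Emit:
apply_moves(steps=[0,0.06,0.02,0,0,0,26,0,0.06,0.02,0,0,0,26,0,0.06,0.02,0,0,0,26,0,0.06,0.03,0,0,0,26,0,0,0,0,0,0,26])

```text
t: 14.5
tool_pos: [0.6645, 0.0504, 0.2095]
orientation: [2.162, 2.28, 0.0]
force: [2.8, -0.2, -1.0]
opening: 0.0242
gripper_force: 1.2
```

```bash
python3 ff.py
```

```text
[ 2.673 -0.038 -0.953  0.026 -0.499  0.004] sd [0.318 0.405 0.274] [0.664 0.05  0.21 ] 0.024464829237705925 14.75
```

Emit:
apply_moves(steps=[0,0.06,0.02,0,0,0,26,0,0.06,0.02,0,0,0,26,0,0.06,0.02,0,0,0,26,0,0.06,0.03,0,0,0,26,0,0,0,0,0,0,26])

```text
t: 15.17
tool_pos: [0.6713, 0.0508, 0.2066]
orientation: [-2.161, -2.279, 0.001]
force: [-0.1, -0.1, -0.1]
opening: 0.0243
gripper_force: 0.0
```

```bash
python3 ff.py
```

```text
[ 0.039 -0.008 -0.096 -0.036 -0.063  0.008] sd [0.537 0.342 0.549] [0.671 0.051 0.207] 0.02404814090778277 15.4167
```

The pad force dropped to 0, so the hood now rests on the buffer at about 1.98 rad with the fingers loose around the bar. I'll withdraw straight up.

Emit:
apply_moves(steps=[0,0,0,0,0,0,32,0,0,0,0,0,0,32,0,0,-0.2,0,0,0,32,0,0,-0.4,0,0,0,32,0,0,-0.6,0,0,0,32,0,0,-0.7,0,0,0,32,0,0,-0.7,0,0,0,32,0,0,-0.6,0,0,0,40])

```text
t: 16.08
tool_pos: [0.6716, 0.0508, 0.3062]
orientation: [2.16, 2.278, 0.003]
force: [1.0, -0.6, 0.2]
opening: 0.0329
gripper_force: 0.0
```

```bash
python3 - <<'E'
from h import *
im=snap("side","side3.png")
cv2.imwrite("pics/crop3.png",cv2.resize(im[100:260,220:420],None,fx=3.5,fy=3.5,interpolation=2)[:,:,::-1])
plan([((.4555,-.381,.19),dn(.045),24)],38)
E
```

```text
-0.58, -0.33, 0.17, 0.00, 0.00, 0.00, 38,
-0.58, -0.33, 0.17, 0.00, 0.00, 0.00, 38,
-0.58, -0.33, 0.17, 0.00, 0.00, 0.00, 38,
-0.58, -0.33, 0.17, 0.00, 0.00, 0.00, 38,
-0.58, -0.33, 0.17, 0.00, 0.00, 0.00, 38,
-0.58, -0.33, 0.17, 0.00, 0.00, 0.00, 38,
-0.58, -0.33, 0.17, 0.00, 0.00, 0.00, 38,
-0.58, -0.33, 0.17, 0.00, 0.00, 0.00, 38,
-0.58, -0.33, 0.17, 0.00, 0.00, 0.00, 38,
-0.58, -0.33, 0.17, 0.00, 0.00, 0.00, 38,
-0.58, -0.33, 0.17, 0.00, 0.00, 0.00, 38,
-0.58, -0.33, 0.17, 0.00, 0.00, 0.00, 38,
-0.58, -0.33, 0.17, 0.00, 0.00, 0.00, 38,
-0.58, -0.33, 0.17, 0.00, 0.00, 0.00, 38,
-0.58, -0.33, 0.17, 0.00, 0.00, 0.00, 38,
-0.58, -0.33, 0.17, 0.00, 0.00, 0.00, 38,
-0.58, -0.33, 0.17, 0.00, 0.00, 0.00, 38,
-0.58, -0.33, 0.17, 0.00, 0.00, 0.00, 38,
-0.58, -0.33, 0.17, 0.00, 0.00, 0.00, 38,
-0.58, -0.33, 0.17, 0.00, 0.00, 0.00, 38,
-0.59, -0.33, 0.17, 0.00, 0.00, 0.00, 38,
-0.59, -0.33, 0.17, 0.00, 0.00, 0.00, 38,
-0.59, -0.33, 0.17, 0.00, 0.00, 0.00, 38,
-0.59, -0.33, 0.17, 0.00, 0.00, 0.00, 38,
```

View pics/crop3.png

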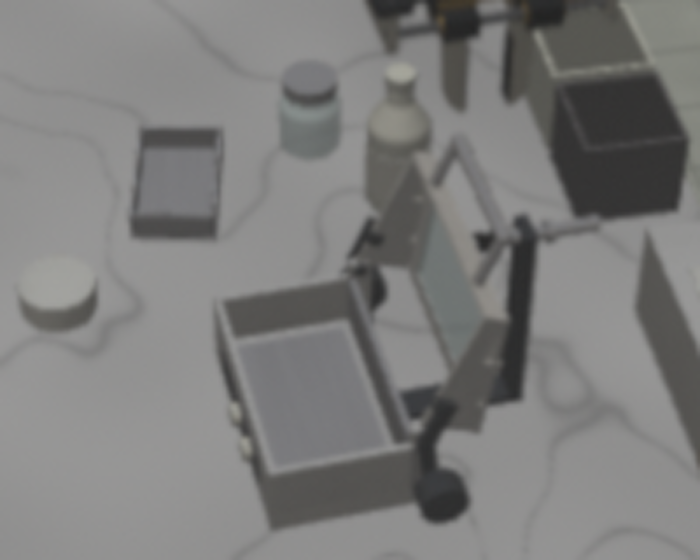

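The crop shows the hood at (460,290) leaning open on the buffer at (485,240), and the chamber open at (315,400). Now the cassette.

Emit:
apply_moves(steps=[-0.58,-0.33,0.17,0,0,0,38,-0.58,-0.33,0.17,0,0,0,38,-0.58,-0.33,0.17,0,0,0,38,-0.58,-0.33,0.17,0,0,0,38,-0.58,-0.33,0.17,0,0,0,38,-0.58,-0.33,0.17,0,0,0,38,-0.58,-0.33,0.17,0,0,0,38,-0.58,-0.33,0.17,0,0,0,38,-0.58,-0.33,0.17,0,0,0,38,-0.58,-0.33,0.17,0,0,0,38,-0.58,-0.33,0.17,0,0,0,38,-0.58,-0.33,0.17,0,0,0,38])

```text
t: 17.13
tool_pos: [0.5634, -0.1649, 0.2423]
orientation: [2.161, 2.279, 0.001]
force: [0.6, 0.1, 0.5]
opening: 0.0356
gripper_force: 0.0
```

Emit:
apply_moves(steps=[-0.58,-0.33,0.17,0,0,0,38,-0.58,-0.33,0.17,0,0,0,38,-0.58,-0.33,0.17,0,0,0,38,-0.58,-0.33,0.17,0,0,0,38,-0.58,-0.33,0.17,0,0,0,38,-0.58,-0.33,0.17,0,0,0,38,-0.58,-0.33,0.17,0,0,0,38,-0.58,-0.33,0.17,0,0,0,38,-0.58,-0.33,0.17,0,0,0,38,-0.58,-0.33,0.17,0,0,0,38,-0.58,-0.33,0.17,0,0,0,38,-0.58,-0.33,0.17,0,0,0,38])

```text
t: 18.13
tool_pos: [0.4559, -0.3799, 0.1811]
orientation: [2.161, 2.279, -0.0]
force: [0.3, 0.2, 0.1]
opening: 0.0354
gripper_force: 0.0
```

Emit:
apply_moves(steps=[0,0,0,0,0,0,38])

```text
t: 18.22
tool_pos: [0.4541, -0.3815, 0.1799]
orientation: [-2.164, -2.276, 0.002]
force: [-0.2, -0.3, 0.5]
opening: 0.0352
gripper_force: 0.0
```

```bash
python3 - <<'E'
from h import *
np.set_printoptions(precision=4,suppress=True)
im=snap("side","side4.png")
s=robot.read_state();p=s["tool_pos"];print(p,Rot.from_rotvec(s["orientation"]).as_matrix()[:2,1],s["force"])
x0,y0,S=250,250,5
c=cv2.resize(im[y0:y0+120,x0:x0+140,::-1],None,fx=S,fy=S,interpolation=2)
def mk(X,col):
    u=(proj("side",X)-[x0,y0]+.5)*S; cv2.circle(c,tuple(int(v) for v in u),3,col,-1); print(u)
mk(p,(0,0,255)); mk(p+[0,0,.015],(255,0,0)); mk(p+[0,.015,0],(255,0,255))
for t in(-1,0,1): mk((.4555-.045*t*.05,-.381+.05*t,.075),(0,255,0))
cv2.imwrite("pics/crop4.png",c)
E
```

```text
[ 0.4551 -0.3801  0.1804] [0.9987 0.0506] [0.5651 0.4679 0.3301]
[292.4558 282.0767]
[292.327  263.4123]
[286.455  256.0665]
[318.4456 492.1224]
[294.3725 406.3473]
[271.2398 323.7926]
```

View pics/crop4.png

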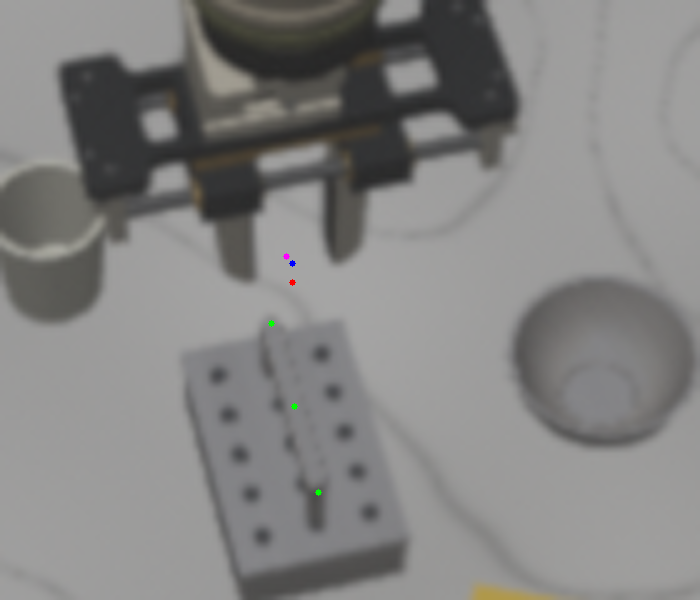

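The fingers straddle the bar, which runs from (270,325) to (317,490) in the crop. The visible tips lie about 15 mm above the reported TCP again, so I'll descend with that allowance.

Emit:
apply_moves(steps=[0,0.02,0.7,0,0,0,38,0,0,0.7,0,0,0,38,0,0,0.7,0,0,0,38,0,0,0.7,0,0,0,38,0,0,0.6,0,0,0,38,0,0,0.5,0,0,0,38,0,0,0.4,0,0,0,38,0,0,0.25,0,0,0,38,0,0,0,0,0,0,38,0,0,0,0,0,0,38], grip_force=20)

```text
t: 19.1
tool_pos: [0.4571, -0.3787, 0.0445]
orientation: [2.161, 2.28, 0.0]
force: [-0.7, 0.6, 0.5]
opening: 0.0355
gripper_force: 0.0
```

Emit:
apply_moves(steps=[0,0,0,0,0,0,0,0,0,0,0,0,0,0,0,0,0,0,0,0,0,0,0,0,0,0,0,0,0,0,0,0,0,0,0,0,0,0,0,0,0,0], grip_force=20)

```text
t: 19.6
tool_pos: [0.4565, -0.3791, 0.0443]
orientation: [2.162, 2.279, -0.001]
force: [-2.5, -0.7, 1.7]
opening: 0.0098
gripper_force: 20.0
```

```bash
python3 ff.py
```

```text
[-3.618 -0.182  4.048 -0.056  0.511  0.017] sd [0.754 0.471 0.655] [ 0.457 -0.379  0.044] 0.009639542916726494 19.85
```

Gripped: opening 9.7 mm at 20 N. The gripper body reaches 94 mm either way, so near the wall it would brush the leaning hood. I'll set the cassette down a little forward (bar x about 0.535), then push the bar back with the closed fingers.

Emit:
apply_moves(steps=[0,0,-0.1,0,0,0,0,0,0,-0.3,0,0,0,0,0,0,-0.6,0,0,0,0,0,0,-0.8,0,0,0,0,0,0,-0.8,0,0,0,0,0,0,-0.8,0,0,0,0,0,0,-0.6,0,0,0,0,0,0,-0.4,0,0,0,0])

```text
t: 20.52
tool_pos: [0.4577, -0.3792, 0.1789]
orientation: [2.159, 2.278, 0.001]
force: [0.5, 0.6, -3.0]
opening: 0.01
gripper_force: 20.0
```

```bash
python3 ff.py
```

```text
[ 0.269 -0.272 -3.188 -0.05  -0.096  0.01 ] sd [0.417 0.352 1.144] [ 0.456 -0.378  0.174] 0.009443820506645863 20.7667
```

The cassette hangs on the gripper (Fz about -3.4 N). Now carry it over.

Emit:
apply_moves(steps=[0.3,0.07,0,0,0,0,0,0.5,0.12,0,0,0,0,0,0.65,0.15,0,0,0,0,0,0.65,0.15,0,0,0,0,0,0.65,0.15,0,0,0,0,0,0.65,0.15,0,0,0,0,0,0.65,0.15,0,0,0,0,0,0.65,0.15,0,0,0,0,0,0.65,0.15,0,0,0,0,0,0.65,0.15,0,0,0,0,0,0.65,0.15,0,0,0,0,0,0.65,0.15,0,0,0,0,0])

```text
t: 21.77
tool_pos: [0.4952, -0.1548, 0.1751]
orientation: [-2.16, -2.279, 0.0]
force: [-0.5, 0.9, -3.1]
opening: 0.0095
gripper_force: 20.0
```

Emit:
apply_moves(steps=[0.65,0.15,0,0,0,0,0,0.65,0.15,0,0,0,0,0,0.65,0.15,0,0,0,0,0,0.65,0.15,0,0,0,0,0,0.65,0.15,0,0,0,0,0,0.65,0.15,0,0,0,0,0,0.65,0.15,0,0,0,0,0,0.65,0.15,0,0,0,0,0,0.6,0.14,0,0,0,0,0,0.45,0.11,0,0,0,0,0,0.3,0.07,0,0,0,0,0,0.1,0.03,0,0,0,0,0])

```text
t: 22.77
tool_pos: [0.5308, 0.0465, 0.1753]
orientation: [-2.158, -2.281, 0.001]
force: [-0.7, -0.3, -4.5]
opening: 0.0094
gripper_force: 20.0
```

Emit:
apply_moves(steps=[0,0,0,0,0,0,0,0,0,0,0,0,0,0])

```text
t: 22.93
tool_pos: [0.5313, 0.0441, 0.1757]
orientation: [-2.161, -2.28, 0.001]
force: [-0.8, -0.1, -3.2]
opening: 0.0097
gripper_force: 20.0
```

```bash
python3 - <<'E'
from h import *
np.set_printoptions(precision=4,suppress=True)
im=snap("side","side5.png")
s=robot.read_state();p=s["tool_pos"];print(p,Rot.from_rotvec(s["orientation"]).as_matrix()[:2,1],s["force"],s["opening"])
x0,y0,S=240,90,4.5
c=cv2.resize(im[y0:y0+130,x0:x0+170,::-1],None,fx=S,fy=S,interpolation=2)
def mk(X,col):
    u=(proj("side",X)-[x0,y0]+.5)*S; cv2.circle(c,tuple(int(v) for v in u),3,col,-1)
yw=.046; ex=np.array([np.cos(yw),np.sin(yw),0]);ey=np.array([-np.sin(yw),np.cos(yw),0])
H=np.array([.605,.045,0])
# chamber top inner corners predicted
for dx in(-.010,-.122):
  for dy in(-.099,.099): mk(H+ex*dx+ey*dy+[0,0,.07],(0,255,0)); mk(H+ex*dx+ey*dy+[0,0,.02],(255,255,0))
cv2.imwrite("pics/crop5.png",c)
E
```

```text
[0.5314 0.0438 0.1759] [0.9986 0.0528] [ 0.1895 -0.2151 -4.1638] 0.009815245360618086
```

View pics/crop5.png

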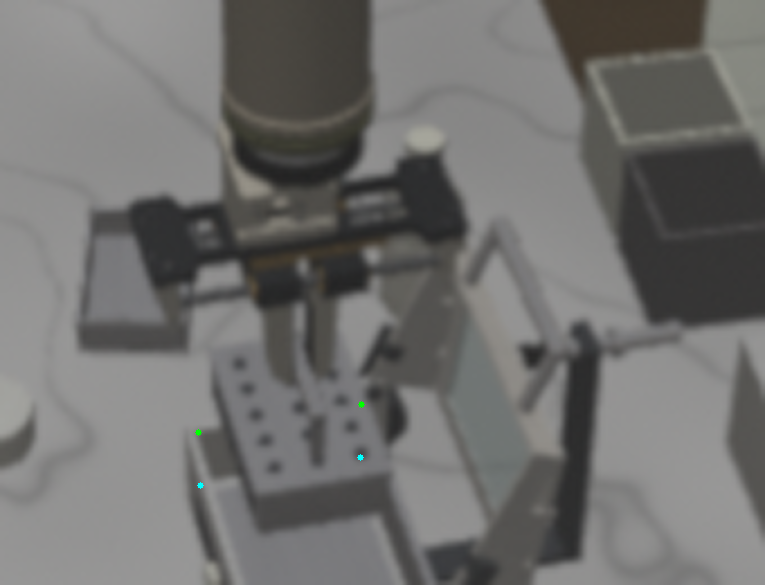

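The crop shows the cassette held at (300,430) over the open chamber, and the chamber's predicted rim corner at (198,432) matches the picture. I'll lower it.

Emit:
apply_moves(steps=[0,0.06,0.3,0,0,0,0,0,0.05,0.5,0,0,0,0,0,0,0.6,0,0,0,0,0,0,0.6,0,0,0,0,0,0,0.5,0,0,0,0,0,0,0.4,0,0,0,0,0,0,0.3,0,0,0,0,0,0,0.2,0,0,0,0,0,0,0,0,0,0,0,0,0,0,0,0,0,0])

```text
t: 23.82
tool_pos: [0.5351, 0.0443, 0.0742]
orientation: [2.162, 2.279, 0.0]
force: [0.3, 0.1, -3.5]
opening: 0.0098
gripper_force: 20.0
```

```bash
python3 ff.py
```

```text
[-0.113 -0.422 -3.505 -0.059 -0.074 -0.005] sd [0.368 0.24  0.582] [0.536 0.044 0.075] 0.009700841182100883 24.0667
```

Emit:
apply_moves(steps=[0,0,0.08,0,0,0,0,0,0,0.08,0,0,0,0,0,0,0.06,0,0,0,0,0,0,0.05,0,0,0,0,0,0,0,0,0,0,0,0,0,0,0,0,0,0])

```text
t: 24.57
tool_pos: [0.5347, 0.0445, 0.0657]
orientation: [-2.161, -2.279, 0.0]
force: [0.7, -0.2, -2.7]
opening: 0.0101
gripper_force: 20.0
```

```bash
python3 ff.py
```

```text
[-0.103 -0.304 -3.164 -0.017 -0.097  0.003] sd [0.521 0.223 0.615] [0.535 0.044 0.066] 0.010041284636531929 24.8167
```

Emit:
apply_moves(steps=[0,0,0.02,0,0,0,0,0,0,0.02,0,0,0,0,0,0,0.02,0,0,0,0,0,0,0,0,0,0,0,0,0,0,0,0,0,0])

```text
t: 25.23
tool_pos: [0.535, 0.0445, 0.0645]
orientation: [2.162, 2.28, 0.0]
force: [-2.0, 0.8, 1.7]
opening: 0.0098
gripper_force: 20.0
```

```bash
python3 ff.py
```

```text
[-3.668  0.218  2.498 -0.017  0.461  0.002] sd [0.278 0.587 0.683] [0.535 0.044 0.064] 0.009994294103607037 25.4833
```

The floor is felt (Fz +2.5 N). Release, rise, step in front of the bar and close the fingers.

Emit:
apply_moves(steps=[0,0,0,0,0,0,15,0,0,0,0,0,0,25,0,0,0,0,0,0,38,0,0,0,0,0,0,38,0,0,0,0,0,0,38,0,0,-0.3,0,0,0,38,0,0,-0.5,0,0,0,38,0,0,-0.5,0,0,0,38,0,0,-0.3,0,0,0,38])

```text
t: 26.23
tool_pos: [0.5359, 0.0444, 0.1145]
orientation: [2.16, 2.278, 0.003]
force: [0.6, 0.1, 0.8]
opening: 0.0351
gripper_force: 0.0
```

Emit:
apply_moves(steps=[0,-0.4,0,0,0,0,0,0,-0.4,0,0,0,0,0,0,-0.3,0,0,0,0,0,0,0,0,0,0,0,0,0,0,0,0,0,0,0,0,0,0,0,0,0,0,0,0,0.3,0,0,0,0,0,0,0.5,0,0,0,0,0,0,0.5,0,0,0,0,0,0,0.25,0,0,0,0,0,0,0,0,0,0,0])

```text
t: 27.15
tool_pos: [0.5002, 0.0427, 0.0629]
orientation: [-2.16, -2.277, 0.005]
force: [-0.3, -0.4, -0.2]
opening: 0.0005
gripper_force: 0.0
```

```bash
python3 ff.py
```

```text
[-0.033  0.     0.171 -0.017 -0.069 -0.003] sd [0.543 0.664 0.241] [0.503 0.043 0.067] 0.0006333564012603476 27.4
```

Emit:
apply_moves(steps=[0,0.08,0,0,0,0,0,0,0.08,0,0,0,0,0,0,0.08,0,0,0,0,0,0,0.08,0,0,0,0,0,0,0.08,0,0,0,0,0,0,0.08,0,0,0,0,0,0,0.08,0,0,0,0,0])

```text
t: 27.98
tool_pos: [0.5186, 0.0436, 0.0656]
orientation: [-2.161, -2.279, 0.001]
force: [-3.7, 0.2, 3.0]
opening: 0.0005
gripper_force: 1.7
```

```bash
python3 ff.py
```

```text
[-2.411 -0.417  0.972 -0.046  0.328  0.036] sd [0.657 0.337 0.777] [0.518 0.044 0.065] 0.0008700715557040453 28.2333
```

Emit:
apply_moves(steps=[0,0.06,0,0,0,0,0,0,0.06,0,0,0,0,0,0,0.06,0,0,0,0,0,0,0.05,0,0,0,0,0])

```text
t: 28.57
tool_pos: [0.526, 0.0439, 0.0659]
orientation: [2.162, 2.279, 0.0]
force: [-4.0, -0.4, 2.9]
opening: 0.0003
gripper_force: 1.8
```

```bash
python3 ff.py
```

```text
[-3.158  0.071  2.59  -0.051  0.42   0.003] sd [0.301 0.517 0.25 ] [0.526 0.044 0.066] 0.00033671937973945546 28.8167
```

Emit:
apply_moves(steps=[0,0.05,0,0,0,0,0,0,0.05,0,0,0,0,0,0,0,0,0,0,0,0])

```text
t: 29.07
tool_pos: [0.529, 0.0441, 0.0658]
orientation: [2.161, 2.279, 0.001]
force: [-3.5, 0.3, 2.3]
opening: 0.0002
gripper_force: 1.6
```

```bash
python3 ff.py
```

```text
[-2.686 -0.174  2.381 -0.044  0.385  0.024] sd [0.528 0.654 0.1  ] [0.529 0.044 0.066] 0.0006394490906894403 29.3167
```

Emit:
apply_moves(steps=[0,0.04,0,0,0,0,0,0,0.04,0,0,0,0,0,0,0,0,0,0,0,0])

```text
t: 29.57
tool_pos: [0.5314, 0.0442, 0.0658]
orientation: [2.161, 2.279, 0.001]
force: [-2.8, -0.2, 2.9]
opening: 0.0004
gripper_force: 1.7
```

```bash
python3 ff.py
```

```text
[-2.672 -0.332  3.573 -0.034  0.379  0.004] sd [0.417 0.599 0.107] [0.531 0.044 0.066] 0.00034582077812789203 29.8167
```

Emit:
apply_moves(steps=[0,0.04,0,0,0,0,0,0,0.04,0,0,0,0,0,0,0,0,0,0,0,0])

```text
t: 30.07
tool_pos: [0.5337, 0.0444, 0.0656]
orientation: [2.162, 2.28, 0.0]
force: [-2.0, 0.6, 1.8]
opening: 0.0002
gripper_force: 1.2
```

```bash
python3 - <<'E'
from ff import *
ff()
# image-based progress: cassette bar vs. expected flush point
for n in("cassette_bar","back"): print(n,[(np.round(r["xy"],1).tolist(),round(r["conf"],2)) for r in eyes.place_of("side",n)])
B=np.array([.605-.052,.0426,.095]);print(proj("side",B),proj("side",B-[.01,0,0]))
E
```

```text
[-2.343 -0.535  1.742 -0.061  0.305 -0.019] sd [0.488 0.395 0.313] [0.533 0.044 0.065] 0.0005929677869503384 30.3167
cassette_bar [([299.8, 422.0], 0.9), ([312.5, 196.1], 0.79), ([370.4, 381.9], 0.65), ([330.5, 212.3], 0.65)]
back [([328.8, 212.7], 0.62)]
[314.138 198.582] [310.726 199.051]
```

Emit:
apply_moves(steps=[0,0.04,0,0,0,0,0,0,0.04,0,0,0,0,0,0,0,0,0,0,0,0])

```text
t: 30.67
tool_pos: [0.5361, 0.0445, 0.0657]
orientation: [2.162, 2.279, 0.0]
force: [-2.7, 0.6, 0.9]
opening: 0.0005
gripper_force: 1.0
```

```bash
python3 ff.py
```

```text
[-1.493  0.11   1.265 -0.045  0.252  0.01 ] sd [0.615 0.508 0.61 ] [0.536 0.044 0.066] 0.00035561452478867077 30.9167
```

Emit:
apply_moves(steps=[0,0.04,0,0,0,0,0,0,0.04,0,0,0,0,0,0,0,0,0,0,0,0])

```text
t: 31.17
tool_pos: [0.5386, 0.0446, 0.0657]
orientation: [2.162, 2.279, 0.0]
force: [-2.2, -0.6, 2.3]
opening: 0.0007
gripper_force: 0.9
```

```bash
python3 ff.py
```

```text
[-2.103  0.061  1.625 -0.032  0.204 -0.009] sd [0.321 0.356 0.338] [0.538 0.045 0.066] 0.0006340355582983566 31.4167
```

```bash
python3 - <<'E'
from h import *
im=eyes.read_camera("side")[:,:,::-1];im2=eyes.read_camera("top")[:,:,::-1]
yw=.046; ex=np.array([np.cos(yw),np.sin(yw),0]);ey=np.array([-np.sin(yw),np.cos(yw),0]);H=np.array([.605,.045,0])
def crop(im,cam,x0,y0,w,h,S):
    c=cv2.resize(im[y0:y0+h,x0:x0+w],None,fx=S,fy=S,interpolation=2)
    def mk(X,col):
        u=(proj(cam,X)-[x0,y0]+.5)*S; cv2.circle(c,tuple(int(v) for v in u),2,col,-1)
    for dx in(-.010,-.122):
      for dy in(-.099,.099): mk(H+ex*dx+ey*dy+[0,0,.07],(0,255,0))
    for dx in(-.010,-.094):
      for dy in(-.065,.065): mk(H+ex*dx+ey*dy+[0,0,.059],(0,0,255))
    for dy in(-.05,.05): mk(H-ex*.052+ey*dy+[0,0,.095],(255,0,0))
    return c
a=crop(im,"side",270,165,75,85,7);b=crop(im2,"top",225,150,105,130,595/130/1.8)
o=np.zeros((595,800,3),np.uint8);o[:a.shape[0],:a.shape[1]]=a;o[:b.shape[0],530:530+b.shape[1]]=b[:,:270]
cv2.imwrite("pics/crop6.png",o)
for n in("cassette_bar","lid","bar"):
  print(n,[(np.round(r["xy"],1).tolist(),round(r["conf"],2)) for r in eyes.place_of("side",n)])
E
```

```text
cassette_bar [([301.2, 419.7], 0.78), ([316.9, 196.7], 0.72), ([369.5, 380.8], 0.62), ([329.0, 195.8], 0.24), ([257.8, 306.9], 0.2)]Traceback (most recent call last):
  File "<stdin>", line 18, in <module>
ValueError: it knows: back, bar, bowl, cassette_bar, cup, hinge, jar, reel, spray, steriliser, stop, tray
```

View pics/crop6.png

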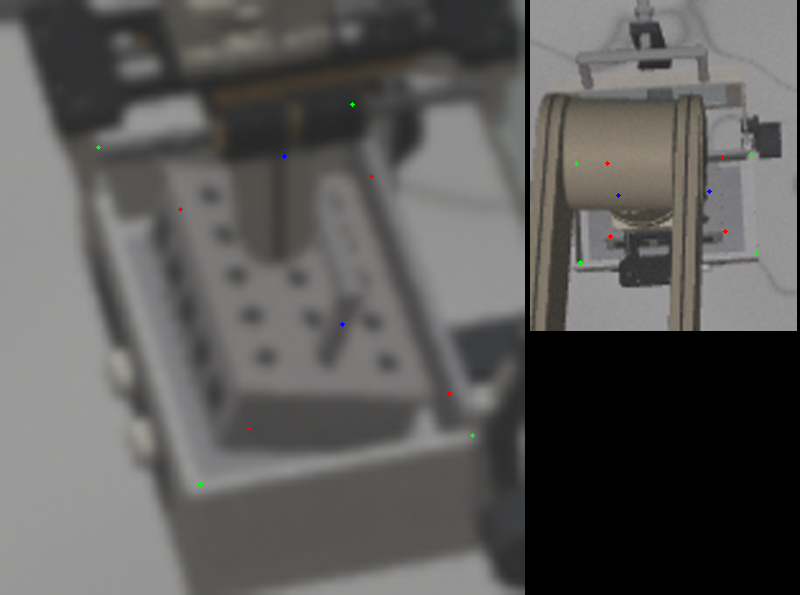

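The picture shows the cassette tipped, not slid: its front is raised at (235,392) against a predicted (249,428), with the near post slanting from (328,360) to (355,290). The floor grips more than expected. I'll ease back slowly so it settles flat, then push low on both posts with the gripper turned a quarter turn, which also keeps its body clear of the hood.

Emit:
apply_moves(steps=[0,-0.05,0,0,0,0,0,0,-0.05,0,0,0,0,0,0,-0.05,0,0,0,0,0,0,-0.05,0,0,0,0,0,0,-0.05,0,0,0,0,0,0,-0.05,0,0,0,0,0,0,-0.05,0,0,0,0,0,0,-0.05,0,0,0,0,0,0,-0.05,0,0,0,0,0,0,-0.05,0,0,0,0,0,0,-0.04,0,0,0,0,0,0,-0.04,0,0,0,0,0])

```text
t: 32.57
tool_pos: [0.5207, 0.0437, 0.0656]
orientation: [-2.162, -2.28, -0.0]
force: [-2.2, -1.1, -0.7]
opening: 0.0002
gripper_force: 0.6
```

Emit:
apply_moves(steps=[0,-0.03,0,0,0,0,0,0,-0.03,0,0,0,0,0,0,-0.03,0,0,0,0,0,0,-0.04,0,0,0,0,0,0,-0.05,0,0,0,0,0,0,-0.06,0,0,0,0,0,0,-0.1,0,0,0,0,0,0,0,0,0,0,0,0])

```text
t: 33.23
tool_pos: [0.5106, 0.0431, 0.0658]
orientation: [2.161, 2.279, 0.001]
force: [0.8, -0.2, 1.3]
opening: 0.0005
gripper_force: 0.0
```

```bash
python3 - <<'E'
from ff import *
ff(3)
for n in("cassette_bar",): print(n,[(np.round(r["xy"],1).tolist(),round(r["conf"],2)) for r in eyes.place_of("side",n)])
for x in(.528,.535,.542): print(x,proj("side",(x,.042,.095)))
print(robot.read_state()["q"])
E
```

```text
[-0.212  0.425  0.019 -0.001 -0.053 -0.016] sd [0.506 0.055 0.131] [0.511 0.043 0.066] -3.439265381299892e-05 33.3833
cassette_bar [([306.8, 199.6], 0.81), ([299.8, 421.8], 0.77), ([369.0, 379.6], 0.55)]
0.528 [305.639 199.902]
0.535 [308.033 199.572]
0.542 [310.424 199.243]
[-0.016 -0.004  1.87   0.     1.275 -0.069]
```

```bash
python3 - <<'E'
from h import *
f=np.radians(15);yw=.046;ex=np.array([np.cos(yw),np.sin(yw),0]);ey=np.array([-np.sin(yw),np.cos(yw),0]);ez=np.array([0,0,1.])
Q=np.c_[np.cos(f)*ex+np.sin(f)*ez,-ey,np.sin(f)*ex-np.cos(f)*ez]
s=robot.read_state();R0=Rot.from_rotvec(s["orientation"]).as_matrix();p=s["tool_pos"]
plan([(p+[0,0,.058],R0,5),((.505,.0425,.124),Q,16),((.507,.0425,.070),Q,6)],80)
E
```

```text
-0.00, 0.00, -0.39, 0.00, 0.00, -0.00, 80,
-0.00, 0.00, -0.39, 0.00, 0.00, -0.00, 80,
-0.00, 0.00, -0.39, 0.00, 0.00, -0.00, 80,
-0.00, 0.00, -0.39, 0.00, 0.00, -0.00, 80,
-0.00, 0.00, -0.39, 0.00, 0.00, -0.00, 80,

-0.00, -0.01, -0.00, -0.12, 0.12, 0.94, 80,
-0.00, -0.01, -0.00, -0.12, 0.12, 0.94, 80,
-0.00, -0.01, -0.00, -0.12, 0.12, 0.94, 80,
-0.00, -0.01, -0.00, -0.12, 0.12, 0.94, 80,
-0.01, -0.01, -0.00, -0.12, 0.12, 0.94, 80,
-0.01, -0.01, -0.00, -0.12, 0.12, 0.94, 80,
-0.01, -0.01, -0.00, -0.12, 0.12, 0.94, 80,
-0.01, -0.01, -0.00, -0.12, 0.12, 0.94, 80,
-0.01, -0.01, -0.00, -0.12, 0.12, 0.94, 80,
-0.01, -0.01, -0.00, -0.12, 0.12, 0.94, 80,
-0.01, -0.01, -0.00, -0.12, 0.12, 0.94, 80,
-0.01, -0.01, -0.00, -0.12, 0.12, 0.94, 80,
-0.01, -0.00, -0.00, -0.12, 0.12, 0.94, 80,
-0.01, -0.00, -0.00, -0.12, 0.12, 0.94, 80,
-0.01, -0.00, -0.00, -0.12, 0.12, 0.94, 80,
-0.01, -0.00, -0.00, -0.12, 0.12, 0.94, 80,

-0.07, 0.00, 0.29, -0.00, 0.00, 0.00, 80,
-0.07, 0.00, 0.29, -0.00, 0.00, 0.00, 80,
-0.07, 0.00, 0.29, -0.00, 0.00, 0.00, 80,
-0.07, 0.00, 0.29, -0.00, 0.00, 0.00, 80,
-0.07, 0.00, 0.29, -0.00, 0.00, 0.00, 80,
-0.07, 0.00, 0.29, -0.00, 0.00, 0.00, 80,
```

Emit:
apply_moves(steps=[0,0,-0.39,0,0,0,0,0,0,-0.39,0,0,0,0,0,0,-0.39,0,0,0,0,0,0,-0.39,0,0,0,0,0,0,-0.39,0,0,0,0,0,-0.01,0,-0.12,0.12,0.94,80,0,-0.01,0,-0.12,0.12,0.94,80,0,-0.01,0,-0.12,0.12,0.94,80,0,-0.01,0,-0.12,0.12,0.94,80,-0.01,-0.01,0,-0.12,0.12,0.94,80,-0.01,-0.01,0,-0.12,0.12,0.94,80,-0.01,-0.01,0,-0.12,0.12,0.94,80])

```text
t: 34.43
tool_pos: [0.5088, 0.0427, 0.1253]
orientation: [-2.801, -1.404, -0.194]
force: [-0.1, 0.0, -0.3]
opening: 0.0427
gripper_force: 0.0
```

Emit:
apply_moves(steps=[-0.01,-0.01,0,-0.12,0.12,0.94,80,-0.01,-0.01,0,-0.12,0.12,0.94,80,-0.01,-0.01,0,-0.12,0.12,0.94,80,-0.01,-0.01,0,-0.12,0.12,0.94,80,-0.01,-0.01,0,-0.12,0.12,0.94,80,-0.01,0,0,-0.12,0.12,0.94,80,-0.01,0,0,-0.12,0.12,0.94,80,-0.01,0,0,-0.12,0.12,0.94,80,-0.01,0,0,-0.12,0.12,0.94,80,0,0,0,0,0,0,80])

```text
t: 35.27
tool_pos: [0.5051, 0.0428, 0.1245]
orientation: [-3.108, -0.055, -0.402]
force: [-0.4, 0.4, -0.4]
opening: 0.0745
gripper_force: 0.0
```

```bash
python3 - <<'E'
from ff import *
ff(3)
s=robot.read_state();print(Rot.from_rotvec(s["orientation"]).as_matrix(),s["q"],s["opening"])
f=np.radians(15);yw=.046;ex=np.array([np.cos(yw),np.sin(yw),0]);ey=np.array([-np.sin(yw),np.cos(yw),0]);ez=np.array([0,0,1.])
Q=np.c_[np.cos(f)*ex+np.sin(f)*ez,-ey,np.sin(f)*ex-np.cos(f)*ez]
plan([((.508,.0425,.050),Q,1)],80)
E
```

```text
[-0.105 -0.048 -0.161  0.031  0.144  0.009] sd [0.839 0.555 0.025] [0.505 0.043 0.124] 0.0746198034838531 35.4167
[[ 0.966  0.043  0.253]
 [ 0.042 -0.999  0.012]
 [ 0.254 -0.001 -0.967]] [-0.033 -0.372  2.103  0.022  1.155  1.488] 0.0746198034838531
-0.55, 0.01, 2.42, -0.00, 0.05, -0.03, 80,
```

Emit:
apply_moves(steps=[-0.07,0,0.3,0,0,0,80,-0.07,0,0.35,0,0,0,80,-0.08,0,0.35,0,0,0,80,-0.08,0,0.35,0,0,0,80,-0.08,0,0.35,0,0,0,80,-0.07,0,0.3,0,0,0,80,-0.05,0,0.2,0,0,0,80,-0.03,0,0.12,0,0,0,80,-0.02,0,0.08,0,0,0,80,0,0,0,0,0,0,80])

```text
t: 36.25
tool_pos: [0.5072, 0.0428, 0.0492]
orientation: [-3.109, -0.062, -0.399]
force: [-0.3, 1.1, -0.1]
opening: 0.0741
gripper_force: 0.0
```

```bash
python3 ff.py
```

```text
[ 0.125 -0.074  0.055  0.027  0.157  0.01 ] sd [0.394 0.334 0.339] [0.508 0.043 0.05 ] 0.07431549900721313 36.5
```

Emit:
apply_moves(steps=[0.12,0,0.03,0,0,0,80,0.12,0,0.03,0,0,0,80,0.1,0,0.03,0,0,0,80,0.08,0,0.02,0,0,0,80,0.08,0,0.02,0,0,0,80,0.08,0,0.02,0,0,0,80,0.08,0,0.02,0,0,0,80])

```text
t: 37.08
tool_pos: [0.5279, 0.0437, 0.0495]
orientation: [-3.109, -0.061, -0.399]
force: [-2.1, 0.5, 0.6]
opening: 0.0743
gripper_force: 0.9
```

```bash
python3 - <<'E'
from ff import *
ff(4)
print([(np.round(r["xy"],1).tolist(),round(r["conf"],2)) for r in eyes.place_of("side","cassette_bar")])
E
```

```text
[-0.627  0.142 -0.205  0.05   0.199 -0.009] sd [0.731 0.55  0.331] [0.528 0.044 0.05 ] 0.07440645494243806 37.2833
[([367.0, 378.3], 0.97), ([300.7, 421.3], 0.69), ([305.6, 200.9], 0.59)]
```

Emit:
apply_moves(steps=[0.08,0,0.02,0,0,0,80,0.08,0,0.02,0,0,0,80,0.08,0,0.02,0,0,0,80])

```text
t: 37.58
tool_pos: [0.5351, 0.0439, 0.0496]
orientation: [-3.109, -0.061, -0.399]
force: [-2.8, 1.6, -0.1]
opening: 0.0744
gripper_force: 1.1
```

```bash
python3 - <<'E'
from ff import *
ff(4)
print([(np.round(r["xy"],1).tolist(),round(r["conf"],2)) for r in eyes.place_of("side","cassette_bar")])
E
```

```text
[-0.786 -0.66  -0.544  0.024  0.265  0.001] sd [0.246 0.1   0.543] [0.535 0.044 0.05 ] 0.07457286084258835 37.7833
[([300.4, 418.3], 0.82), ([310.0, 198.3], 0.75), ([368.4, 378.4], 0.71), ([309.3, 140.4], 0.57)]
```

Emit:
apply_moves(steps=[0.06,0,0.02,0,0,0,80,0.06,0,0.02,0,0,0,80,0.06,0,0.01,0,0,0,80])

```text
t: 38.08
tool_pos: [0.5408, 0.0441, 0.0497]
orientation: [-3.109, -0.061, -0.399]
force: [-2.6, 0.1, 1.1]
opening: 0.0744
gripper_force: 1.3
```

```bash
python3 ff.py
```

```text
[-0.717  0.325  0.092  0.017  0.284  0.022] sd [0.567 0.365 0.556] [0.541 0.044 0.05 ] 0.07463753809913681 38.3333
```

Emit:
apply_moves(steps=[0.05,0,0.01,0,0,0,80,0.05,0,0.02,0,0,0,80,0.05,0,0.01,0,0,0,80])

```text
t: 38.58
tool_pos: [0.5454, 0.0443, 0.0496]
orientation: [-3.109, -0.061, -0.399]
force: [-2.9, -0.3, 1.2]
opening: 0.0742
gripper_force: 1.5
```

```bash
python3 ff.py
```

```text
[-2.161 -0.724  0.742 -0.033  0.452  0.017] sd [0.521 0.401 0.456] [0.546 0.044 0.05 ] 0.07443128916002031 38.8333
```

Emit:
apply_moves(steps=[0.03,0,0.01,0,0,0,80,0,0,0,0,0,0,80])

```text
t: 39.0
tool_pos: [0.546, 0.0443, 0.0495]
orientation: [-3.109, -0.061, -0.398]
force: [-5.8, -0.6, 3.5]
opening: 0.0746
gripper_force: 3.0
```

```bash
python3 - <<'E'
from ff import *
ff(5)
print([(np.round(r["xy"],1).tolist(),round(r["conf"],2)) for r in eyes.place_of("side","cassette_bar")])
for x in(.547,.550,.553): print(x,proj("side",(x,.0425,.095)))
# detect lines: save compare crop of the edge between box top and back wall
E
```

```text
[-6.074 -1.232  4.089 -0.097  0.927  0.059] sd [0.462 0.8   0.385] [0.546 0.044 0.049] 0.07476780197007138 39.25
[([297.3, 419.4], 0.9), ([313.9, 197.1], 0.79), ([366.6, 381.1], 0.7), ([357.1, 153.7], 0.67), ([259.8, 307.0], 0.66)]
0.547 [312.098 198.887]
0.55 [313.121 198.747]
0.553 [314.144 198.606]
```

The force rises sharply with no yaw torque, so the cassette is against the back wall along its length. I'll retreat and lift away.

Emit:
apply_moves(steps=[-0.04,0,-0.01,0,0,0,80,-0.08,0,-0.02,0,0,0,80,-0.1,0,-0.03,0,0,0,80,-0.12,0,-0.03,0,0,0,80,-0.12,0,-0.03,0,0,0,80,0.08,0,-0.29,0,0,0,80,0.12,0,-0.45,0,0,0,80,0.15,0,-0.58,0,0,0,80,0.15,0,-0.58,0,0,0,80,0.15,0,-0.58,0,0,0,80,0.15,0,-0.58,0,0,0,80,0.15,0,-0.58,0,0,0,80])

```text
t: 40.3
tool_pos: [0.5322, 0.0436, 0.1643]
orientation: [-3.108, -0.061, -0.401]
force: [-0.0, 0.4, 0.6]
opening: 0.0742
gripper_force: 0.0
```

Emit:
apply_moves(steps=[-0.7,0.2,-0.5,0,0,0,80,-0.7,0.5,-0.4,0,0,0,80,-0.6,0.8,-0.2,0,0,0,80,-0.5,0.9,-0.1,0,0,0,80,-0.3,0.9,0,0,0,0,80,0,0.9,0,0,0,0,80,0,0.9,0,0,0,0,80,0,0.9,0,0,0,0,80,0,0.9,0,0,0,0,80,0,0.6,0,0,0,0,80,0,0.3,0,0,0,0,80,0,0,0,0,0,0,80])

```text
t: 41.3
tool_pos: [0.451, -0.1954, 0.1762]
orientation: [-3.109, -0.058, -0.4]
force: [-0.0, -0.4, 1.1]
opening: 0.0745
gripper_force: 0.0
```

```bash
python3 - <<'E'
from h import *
np.set_printoptions(precision=4,suppress=True)
ims={c:snap(c,c+"9.png") for c in("side","top")}
s=robot.read_state();print(s["t"],s["tool_pos"],s["force"])
D={}
for n in("cassette_bar","bar","cup","tray","jar","spray","bowl"):
    for c in("side","top"):
        D[n,c]=eyes.place_of(c,n);print(n,c,[(np.round(r["xy"],1).tolist(),round(r["conf"],2)) for r in D[n,c]][:4])
# bar-coloured/edge check: top view rows of brightness along steriliser x through box and back wall
yw=.046;ex=np.array([np.cos(yw),np.sin(yw),0]);ey=np.array([-np.sin(yw),np.cos(yw),0]);H=np.array([.605,.045,0])
g=cv2.cvtColor(ims["top"],cv2.COLOR_RGB2GRAY).astype(float)
for dy in(-.085,-.058,-.03,.03,.058,.085):
    v=[]
    for dx in np.arange(-.130,.004,.004):
        u=proj("top",H+ex*dx+ey*dy+[0,0,.059]); v.append(int(cv2.getRectSubPix(g.astype(np.float32),(1,1),tuple(u))[0,0]))
    print(dy,v)
E
```

```text
41.4 [ 0.4511 -0.1933  0.1759] [-0.0214  1.0877  0.7489]
cassette_bar side [([370.6, 379.8], 0.68), ([312.7, 197.3], 0.65), ([300.1, 417.1], 0.64)]
cassette_bar top [([277.4, 226.6], 0.95), ([476.2, 220.3], 0.84), ([506.1, 281.9], 0.73), ([275.2, 212.7], 0.43)]
bar side [([356.2, 154.4], 0.59)]
bar top [([269.9, 173.7], 0.67), ([158.9, 211.2], 0.22)]
cup side [([258.6, 306.6], 0.97)]
cup top [([188.4, 192.3], 0.51), ([274.7, 213.6], 0.38)]
tray side [([268.2, 156.8], 0.73)]
tray top [([171.1, 257.6], 0.75), ([158.1, 212.3], 0.37)]
jar side [([309.8, 138.0], 0.57)]
jar top [([159.1, 211.3], 0.56)]
spray side [([332.7, 154.0], 0.93)]
spray top [([183.3, 193.1], 0.57)]
bowl side [([367.9, 330.5], 0.77)]
bowl top [([414.6, 208.5], 0.91), ([274.5, 210.6], 0.49)]
-0.085 [111, 120, 154, 143, 139, 136, 136, 136, 137, 134, 134, 132, 131, 132, 132, 132, 136, 138, 136, 135, 140, 137, 135, 136, 133, 132, 137, 137, 146, 103, 77, 108, 134, 144]
-0.058 [75, 123, 154, 140, 127, 126, 128, 125, 109, 115, 127, 126, 126, 125, 125, 123, 125, 125, 125, 124, 123, 127, 123, 123, 126, 123, 124, 122, 122, 122, 107, 117, 130, 147]
-0.03 [116, 135, 153, 137, 127, 126, 125, 126, 104, 123, 126, 125, 125, 123, 127, 124, 125, 127, 125, 112, 130, 123, 104, 125, 126, 124, 126, 124, 121, 123, 114, 117, 136, 149]
0.03 [85, 148, 155, 136, 127, 125, 125, 123, 97, 124, 124, 121, 74, 70, 114, 124, 124, 129, 111, 85, 131, 123, 103, 124, 123, 110, 64, 86, 125, 123, 107, 123, 139, 152]
0.058 [93, 138, 154, 129, 129, 126, 125, 124, 100, 110, 125, 123, 110, 106, 119, 123, 124, 124, 123, 113, 115, 120, 129, 123, 122, 123, 104, 118, 125, 124, 114, 118, 137, 150]
0.085 [97, 150, 151, 131, 129, 126, 128, 124, 121, 121, 121, 122, 124, 124, 122, 122, 121, 124, 123, 121, 124, 122, 123, 123, 123, 127, 126, 139, 139, 85, 84, 123, 141, 150]
```

The top-view profile shows the box's front face at the flush position, equal at both ends, with only a sliver of wall face behind it. The hood is still back and the bystanders are in place. I'm handing in.

```bash
python3 - <<'E'
from h import *
print("hood bar",tri((356.2,154.4),(269.9,173.7)),"cassette",tri((312.7,197.3),(277.4,226.6)))
print(robot.close_job())
E
```

```text
hood bar (array([0.67066997, 0.05082825, 0.2364492 ]), np.float64(0.0023269575216307375)) cassette (array([0.54882813, 0.04154635, 0.10212112]), np.float64(0.0005236104801494443))
the job is handed in; nothing more can be done
None
```

I handed in the job at about 41 s, and no verdict came back: the hood rests open on its buffer, and the cassette stands upright in the chamber, flush to the back wall within what the images resolve. My first push only tipped the cassette about 15° off the floor, so I let it back down slowly and slid it home by its posts.

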